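Load a watch running-test stand, fasten its keeper strap and close the hood

TASK

Load the empty test stand: slide its dust hood open, lift the slotted keeper strap off its stud and swing it aside about its pivot bolt, and stand every movement box from the bench upright on the floor of a bay of its own. Then swing the strap back and lower it so that its slot drops over the stud and it lies flat across the row, and last slide the hood fully shut, leaving the jar, the screwdriver and the dish alone.

Things in the scene. Friction and masses are not known exactly. Their poses are not given: they have to be found in the camera images.
- stand: The test stand, a fixed aluminium base plate, 10 mm thick, on the bench. Origin: on the bench under the middle of the row of bays. Its x axis points away from the robot, y along the plate to the left (both within 0.12 rad of the world's), z up. The plate spans -70 to 70 mm in x, -145 to 435 mm in y, with a wing to x = 145 mm for y below 145 mm. On it: four bays, pivot bolt and stud in one line along y, a rest rail, a sliding hood.
- bay0 (a point): Centre of the floor of the first bay, nearest the stud, 10 mm above the bench. Four open-topped bays stand side by side along the stand's y at 40 mm pitch, each 36 mm wide (y) and 62 mm long (x), between 4 mm dividers 12 mm high and 4 mm end lips only 6 mm high. Axes as the stand's.
- bay1 (a point): Floor centre of the second bay, 40 mm from bay0 in the stand's +y.
- bay2 (a point): Floor centre of the third bay.
- bay3 (a point): Floor centre of the fourth bay, nearest the pivot bolt (38 mm from it).
- pivot_bolt (a point): Loose pivot bolt at the row's +y end, 98 mm from its middle. Point: centre of the shoulder (20 mm wide) that the strap lies on, 48 mm above the bench. Above it a shank, 8 mm in diameter and 38 mm long, ends in a head 21 mm wide and 6 mm high (top at 92 mm), so the strap can swing and be lifted by up to 33 mm but cannot come off.
- stud (a point): The second bolt, a headless stud at the row's -y end, 196 mm from pivot_bolt. Point: centre of its shoulder (20 mm wide, 48 mm above the bench). The stud is 7 mm in diameter and stands 14 mm above the shoulder. The rest rail for the opened strap, 12 mm wide and 48 mm high, runs along the stand's y at x = 132 mm, from y = -60 to 130 mm.
- strap: Keeper strap: loose flat steel bar, 236 x 24 x 5 mm, about 0.2 kg. Origin: centre of its round hole (12 mm, on the pivot bolt) at its underside; x runs along it to the slot, z up. At the start it lies across the empty row on both shoulders, its slot over the stud; there its underside would clear a box in a bay by 4 mm. Swung out to the stand's +x it lies level on the shoulder and the rest rail.
- strap_rib (a point): Centre of the strap's grip rib, 19 mm above the strap's underside and 130 mm from the hole's centre; axes as the strap's. The rib is an upright plate, 44 mm long (along the strap), 10 mm thick, standing 28 mm above the strap's top.
- strap_slot (a point): Centre of the strap's slot at its underside, 196 mm from the hole's centre; axes as the strap's. The slot is 27 mm long and 12 mm wide and closed all round, so the strap has to be lifted over the stud and lowered.
- hood (a joint): Position of the sliding clear dust hood in m: 0 = fully shut over the row, 0.28 = fully open; starts at 0.01 to 0.13. It slides along the stand's y (+y opens), stays where it is left, about 2 N of friction. A tunnel 126 mm wide, 262 mm long, open at both ends, top 105 mm above the bench; it passes over the row only when the strap lies in line with the row.
- hood_handle (a point): Middle of the hood's handle, a bar 90 mm long (along the stand's x), 12 mm thick and 12 mm high, its centre 139 mm above the bench and 34 mm above the hood's top, on two end posts 80 mm apart; it moves with the hood.
- box0_c (a point): Centre of a small lidded movement box (grey base, clear lid, a brass watch movement inside), 54 mm long (its x), 30 mm wide (y), 34 mm high, 0.1 kg; the point is 17 mm above its underside. All boxes are alike; three or four are there, standing on the bench at the -y side of the stand. Either way round fits a bay, its long side along the stand's x.
- box1_c (a point): Centre of a small lidded movement box (grey base, clear lid, a brass watch movement inside), 54 mm long (its x), 30 mm wide (y), 34 mm high, 0.1 kg; the point is 17 mm above its underside. All boxes are alike; three or four are there, standing on the bench at the -y side of the stand. Either way round fits a bay, its long side along the stand's x.
- box2_c (a point): Centre of a small lidded movement box (grey base, clear lid, a brass watch movement inside), 54 mm long (its x), 30 mm wide (y), 34 mm high, 0.1 kg; the point is 17 mm above its underside. All boxes are alike; three or four are there, standing on the bench at the -y side of the stand. Either way round fits a bay, its long side along the stand's x.
- box3_c (a point): Centre of a small lidded movement box (grey base, clear lid, a brass watch movement inside), 54 mm long (its x), 30 mm wide (y), 34 mm high, 0.1 kg; the point is 17 mm above its underside. All boxes are alike; three or four are there, standing on the bench at the -y side of the stand. Either way round fits a bay, its long side along the stand's x.
- jar_c (a point): Bystander: a closed jar, 50 mm wide, 70 mm high; point at half height.
- screwdriver_grip (a point): Bystander: a screwdriver, 150 mm long, lying on the bench; point on its handle.
- dish_c (a point): Bystander: a small white dish, 80 mm wide, 22 mm high; point at half height.
There are look-alikes about, which are no part of the job. What is shaped like the part that bears box1_c but blue or red is not meant.

How it is judged:
By the outcome, as a careful person would: the job done as asked, in the order asked, and still so for the second after the job is handed in, with the robot touching nothing.
Of box0, box1, box2, box3 only 3 to 4 are there at a start; the rules pass over those that are not, and their reading is None.
At some moment in a run one of box0, box1, box2, box3 may be knocked a few centimetres aside while the robot is not near it.
Once in a run the grip may slacken for a moment while it holds something.
It also fails if it takes over 208 s, if anything falls off the work surface, if the arm or the gripper's body presses on something with over 40 N, if the wrist force passes 120 N, or if a joint passes its speed limit or range.

ROBOT

A 6-joint arm with a two-finger parallel gripper is mounted at the origin on the work surface. World frame = base frame: x ahead of the robot, y to its left, z up, the work surface at z = 0. Lengths are in mm, angles in rad, forces in N, time in s.
With the tool pointing down it reaches from about 350 to 875 mm from the base axis. Payload 4.2 kg.
Tool frame: the origin (TCP) lies where the fingers leave the gripper's body, on its centre line; the fingertips stand 73 mm ahead of it and the grasp point (between the pads) lies 54 mm ahead of it; z points along the fingers, y is the direction in which the jaws open and shut (so a half turn about z gives the same grasp; the last joint's range is limited). The gripper opens to 85 mm and grips with 20 to 120 N. Pads are 22 mm wide; open, the fingers measure 114 mm over their backs; the gripper's body (76 mm by 85 mm) begins 54 mm behind the grasp point. The pads swing forward as they close: fully open they stand 13 mm farther back than shut.
Start: joints at [1.526, 0.385, 0.008, 0, -1.194, -0.259], TCP at [186.935, 596.368, 303.912] pointing down, gripper open.
Joint ranges: [-3.14, 3.14], [-1.21, 2.06], [-1.07, 1.41], [-3.16, 2.05], [-2.99, -0.16], [-3.1, 3.1]. Speed limits (rad/s): [2.79, 2.79, 3.14, 3.14, 3.14, 3.14].

INTERFACE

Orientations are given as a unit quaternion [x, y, z, w].
In Python, from bench import arm gives the robot as it stands.
- The arm moves only by the tool apply_moves, never from a script. Its argument "increments" is a list that holds one entry, the list of rows, each a list of 7 numbers: the shift along the tool's x, y, z scaled (see below), then the turn, a rotation vector about the tool's x, y, z scaled (see below), then the gripper's target within -1 to 1 (fully open at 1, half-way at 0, shut at -1). A call has 1 to 10 rows; each row is the pose to reach, as a shift and turn from the pose commanded when the call began, along the tool's axes at that moment; what a row does not reach only later rows make up. The controller multiplies each number of a shift by 100 mm and each number of a turn by 0.5 rad. A row lasts 1/10 s, in which the tool goes at most 50 mm and 8.59 degrees, less where a joint would pass 70% of its speed; a pose out of reach is approached as far as the arm can. A call with a number of a shift or a turn outside -1 to 1 is refused whole. A call with a gripper value outside its range is refused whole. The fingers move at their own pace and stop on an object; the grip force is fixed at half the most. Time passes only in rows, so rows that repeat a pose let the fingers close. It gives the time, the measured TCP pose, the force and the opening at its end, in the units of the state.
- arm.read_state(): the state, without advancing time (a new reading comes with each control period).
- arm.get_image(name): name is "side" or "top" or "wrist"; returns a dict with "img" (400x640x3 uint8, red, green, blue), "fx", "fy", "cx", "cy" (pixels), "pose" (4x4, takes a point from camera to world coordinates). Camera axes: x right, y up, looking along -z (the intrinsics and any distortion apply to the point x, -y, -z); pixel columns grow to the right and rows downward; lengths in mm; the calibration is good to about 2 mm. The wrist camera is an equidistant fisheye: a pixel r from the principal point sees the ray r / f radians off the axis. A picture is of the moment at which its call begins. There is no depth.
- arm.job_done(): hands the job in, once; it reports no verdict.
Trained networks look in a picture, given as the dict that the camera call returned (one of the last four; its "shot" number tells which), for a name from the list of things; names that differ only in an ending like _2 or _b are one class to them, and where a whole thing is asked for, a point or a joint stands for the part that bears it (a point fixed in the world has none). Each returns a list of dicts, best first, with "conf" (0 to 1); they miss things now and then, are a little off and sometimes report something else, mostly with a low value. They report only what shows in the picture. A call takes as long as a camera call. They do not tell look-alikes from the thing itself.
- arm.outline_of(label, picture): "pixels" (400x640 bool, what is visible of it) and "box" ([centre column, centre row, width, height] in pixels, round what is visible of it).
- arm.mark_of(label, picture): "at" ([column, row] in pixels: a listed point, or the origin of a listed thing).
The state is a dict: "clock": time; "joints": joint angles; "joint_vel": joint speeds; "joint_efforts": joint torques, N m; "position": TCP position; "ee_rot": TCP orientation; "contact_force": force on the tool from outside, world axes, zero at the start; "wrist_torque": the same for the moment, N m; "gripper_width": finger opening in mm.
Only numpy, scipy, OpenCV 4.12 (cv2) and the standard library are available. Lean on these libraries where they do the work, as an engineer would, in place of code of your own. Each camera call takes 0.05 s, during which the arm holds its last target.

## Working session

There is one attempt and no reset: what is moved stays moved. The work goes in short steps, Python scripts to look and compute and a tool call to move; the robot and the scene stay as the last step left them, time stands still between calls to the robot, and variables do not carry over. Pictures are saved under pics/ and viewed, and the job is handed in when it is done.

Besides the shell and the picture viewer there is one more tool, called after ">>>" as a command line: name --argument value ..., lists and objects as JSON in quotes. apply_moves: Moves the arm, as the interface text tells. Shifts and turns lie within -1 to 1; 1 stands for 100 mm of shift or 0.5 rad of turn. Its arguments: {"type":"object","properties":{"increments":{"type":"array"}},"required":["increments"]}

```bash
ls; mkdir -p pics; cat > h.py <<'E'
import numpy as np, cv2
from bench import arm
from scipy.spatial.transform import Rotation as R
def snap(n,tag):
    p=arm.get_image(n); cv2.imwrite(f'pics/{tag}.png',p['img'][:,:,::-1]); return p
E
python3 - <<'E'
from h import *
s=arm.read_state(); print(s)
for n in ['side','top','wrist']:
    p=snap(n,n+'0'); print(n,p['fx'],p['fy'],p['cx'],p['cy'],np.round(p['pose'],3).tolist(),[k for k in p])
E
```

```text
pics
{'clock': 0.0, 'joints': array([ 1.52560264e+00,  3.85532846e-01,  6.60294847e-03, -4.85840742e-04,
       -1.19399778e+00, -2.58580609e-01]), 'joint_vel': array([ 0.00147378, -0.00060642,  0.00142445,  0.00054918, -0.0001097 ,
       -0.00083429]), 'joint_efforts': array([-9.40900391e-04, -3.92285407e+01,  1.88399899e+01,  4.18602973e+00,
       -4.69450315e-03,  5.33468182e-06]), 'position': array([186.81396563, 595.97034511, 302.82872578]), 'ee_rot': array([ 9.88473155e-01, -1.51392321e-01, -1.11014681e-04,  1.08365874e-03]), 'contact_force': array([-0.8202257 ,  0.614665  ,  0.07605444]), 'wrist_torque': array([ 0.03679095, -0.06636806, -0.02483332]), 'gripper_width': 85.47291453863005}
side 449.8078846471931 449.8078846471931 319.0734002990936 189.96363598217383 [[0.969, 0.15, -0.197, 244.333], [-0.248, 0.588, -0.77, -1017.232], [0.001, 0.795, 0.607, 840.307], [0.0, 0.0, 0.0, 1.0]] ['img', 'fx', 'fy', 'cx', 'cy', 'pose', 'shot']
top 366.8045001820246 366.8045001820246 318.94720222491605 195.9916408282021 [[0.098, 0.974, -0.206, 295.534], [-0.995, 0.097, -0.015, -81.807], [0.006, 0.206, 0.979, 1096.43], [0.0, 0.0, 0.0, 1.0]] ['img', 'fx', 'fy', 'cx', 'cy', 'pose', 'shot']
wrist 309.70691628693146 309.70691628693146 315.29581248797837 202.86999322553564 [[-0.3, 0.918, 0.26, 254.279], [-0.954, -0.289, -0.08, 576.413], [0.001, -0.272, 0.962, 374.052], [0.0, 0.0, 0.0, 1.0]] ['img', 'fx', 'fy', 'cx', 'cy', 'pose', 'shot']
```

View pics/side0.png

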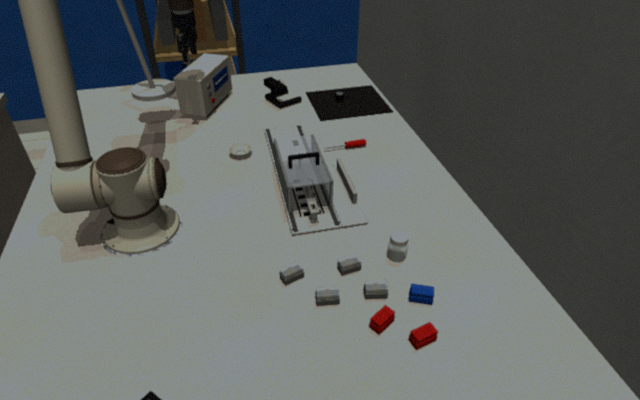

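View pics/top0.png

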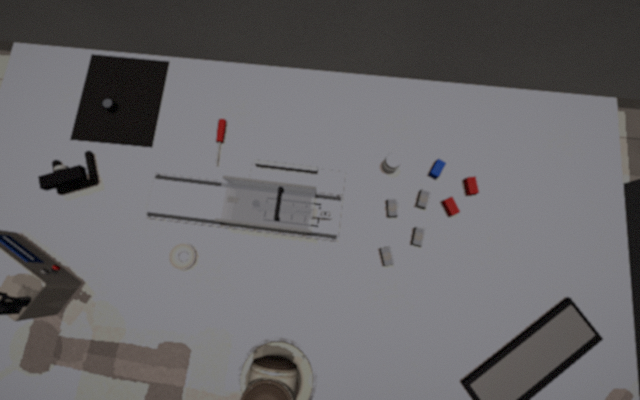

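View pics/wrist0.png

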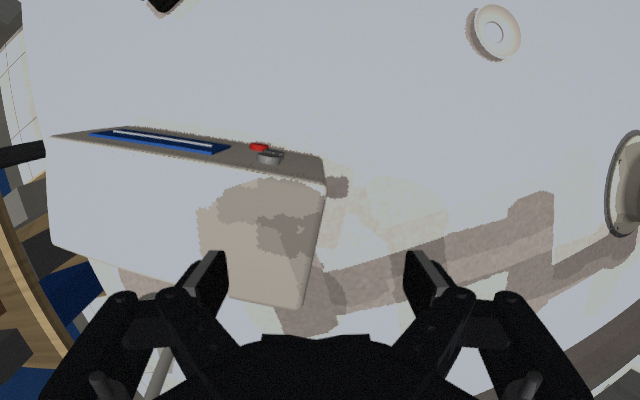

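Top view: the grey boxes are at (392,208), (423,199), (418,237) and (387,256). The look-alikes are blue (437,169) and red (471,186) and (450,207). The stand is at about (250,205), with the hood handle at (280,203).

```bash
cat >> h.py <<'E'
def ray(p,uv,fish=False):
    T=np.array(p['pose']); d=np.array([(uv[0]-p['cx'])/p['fx'],(uv[1]-p['cy'])/p['fy'],1.0])
    if fish:
        r=np.hypot(d[0],d[1]); 
        d=np.array([d[0]/r*np.sin(r),d[1]/r*np.sin(r),np.cos(r)]) if r>1e-9 else np.array([0,0,1.])
    d=np.array([d[0],-d[1],-d[2]]); return T[:3,3],T[:3,:3]@d
def at_z(p,uv,z,fish=False):
    o,d=ray(p,uv,fish); return o+d*(z-o[2])/d[2]
def tri(rs):
    A=np.zeros((3,3));b=np.zeros(3)
    for o,d in rs:
        d=d/np.linalg.norm(d);M=np.eye(3)-np.outer(d,d);A+=M;b+=M@o
    x=np.linalg.solve(A,b); return x,[np.linalg.norm((np.eye(3)-np.outer(d,d)/(d@d))@(x-o)) for o,d in rs]
def proj(p,X,fish=False):
    T=np.array(p['pose']); c=T[:3,:3].T@(np.array(X)-T[:3,3]); x,y,z=c[0],-c[1],-c[2]
    if fish:
        r=np.hypot(x,y);th=np.arctan2(r,z);x,y,z=x/r*th,y/r*th,1
    return p['cx']+p['fx']*x/z,p['cy']+p['fy']*y/z
Z=dict(stand=0,bay0=10,bay1=10,bay2=10,bay3=10,pivot_bolt=48,stud=48,strap=48,strap_rib=67,strap_slot=48,hood_handle=139,box0_c=17,jar_c=35,screwdriver_grip=12,dish_c=11)
E
python3 - <<'E'
from h import *
for n in ['top','side']:
    p=snap(n,n+'1')
    for l,z in Z.items():
        for m in arm.mark_of(l,p)[:6]:
            print(n,l,round(m['conf'],2),np.round(m['at'],1),np.round(at_z(p,m['at'],z)[:2],1))
E
```

```text
top stand 0.78 [295. 212.] [469.6   2. ]
top bay0 0.95 [312.5 214.1] [466.9 -51.6]
top bay0 0.71 [298.3 212.8] [466.6  -8.9]
top bay1 0.95 [312.5 214.1] [466.9 -51.6]
top bay1 0.71 [298.3 212.8] [466.6  -8.9]
top bay2 0.95 [312.5 214.1] [466.9 -51.6]
top bay2 0.71 [298.3 212.8] [466.6  -8.9]
top bay3 0.95 [312.5 214.1] [466.9 -51.6]
top bay3 0.71 [298.3 212.8] [466.6  -8.9]
top stud 0.63 [325.  215.7] [459.8 -89.1]
top stud 0.27 [391.8 209.6] [ 496.8 -280.3]
top strap 0.26 [181.1 258.4] [298.8 302.4]
top strap 0.25 [325.3 217.1] [455.8 -90.3]
top strap 0.25 [304.2 209.6] [471.6 -27.4]
top strap_rib 0.56 [305.4 211.2] [464.2 -32.3]
top strap_slot 0.51 [327.4 211.6] [472.4 -94.9]
top hood_handle 0.69 [277.3 203.3] [466.1  40.7]
top box0_c 0.53 [416.7 233.7] [ 438.1 -363.4]
top jar_c 0.87 [394.6 163.9] [ 639.8 -283.1]
top screwdriver_grip 0.62 [221.4 132.8] [694.3 258.3]
top dish_c 0.9 [180.4 256.6] [303.8 318.9]
side stand 0.86 [307.3 201.5] [469.6   2. ]
side bay0 0.95 [306.2 212.5] [452.5 -58. ]
side bay0 0.87 [305.4 192.1] [471.7  35.4]
side bay0 0.85 [300.5 184.1] [466.1  78.6]
sid
[... 424 characters left out ...]
 ]
side bay3 0.87 [305.4 192.1] [471.7  35.4]
side bay3 0.85 [300.5 184.1] [466.1  78.6]
side bay3 0.79 [308.7 201.8] [470.6 -12.5]
side stud 0.57 [314.  207.7] [468.5 -87.3]
side stud 0.53 [312.8 205.7] [467.3 -78.1]
side stud 0.29 [375.  287.6] [ 534.3 -396. ]
side strap_rib 0.71 [309.1 185.9] [472.9 -11.1]
side strap_rib 0.19 [313.7 209. ] [ 461.  -114.7]
side strap_slot 0.8 [312.8 205.8] [467.2 -78.5]
side hood_handle 0.85 [305.5 159. ] [471.   20.9]
side hood_handle 0.23 [306.5 201.7] [ 430.3 -166.9]
side box0_c 0.57 [328.  293.7] [ 434.  -361.9]
side jar_c 0.7 [396.2 248.3] [ 634.6 -279. ]
side screwdriver_grip 0.5 [354.7 140.8] [707.  279.5]
side dish_c 0.5 [240.8 150.4] [309.3 317.3]
```

```bash
cat >> h.py <<'E'
def down(psi):
    c,s=np.cos(psi),np.sin(psi)
    return np.array([[c,s,0],[s,-c,0],[0,0,-1.]])
def cur():
    s=arm.read_state(); return np.array(s['position']),R.from_quat(s['ee_rot']).as_matrix(),s
def yaw(M): return np.arctan2(M[1,0],M[0,0])
def st():
    p,M,s=cur(); print('t',round(s['clock'],2),'pos',np.round(p,1),'yaw',round(yaw(M),4),'tilt',np.round(M[:2,2],4),'F',np.round(s['contact_force'],1),'w',round(s['gripper_width'],1),'j',np.round(s['joints'],2))
def plan(*wps):
    """wps: (x,y,z,psi) sequence; prints call increments (tool axes, scaled)"""
    p,M,_=cur()
    st()
    for w in wps:
        tp=np.array(w[:3],float); tM=down(w[3])
        rv=R.from_matrix(M.T@tM).as_rotvec(); d=M.T@(tp-p)
        n=max(1,int(np.ceil(max(np.abs(d).max()/97,np.abs(rv).max()/0.48))))
        # adapt n because of rotated axes
        while True:
            ok=True;out=[];pp,MM=p,M
            for k in range(n):
                p2=p+(tp-p)*(k+1)/n; M2=M@R.from_rotvec(rv*(k+1)/n).as_matrix()
                a=np.r_[MM.T@(p2-pp)/100,R.from_matrix(MM.T@M2).as_rotvec()/0.5]
                if np.abs(a).max()>0.995: ok=False
                out.append((a,max(np.linalg.norm(p2-pp)/50,np.degrees(np.linalg.norm(rv)/n)/8.59))); pp,MM=p2,M2
            if ok:break
            n+=1
        for a,r in out: print('  ',np.round(a,3).tolist(),'rows>=',round(r,1))
        p,M=tp,tM
E
python3 - <<'E'
from h import *
plan((300,300,420,-0.2),(440,20,420,0))
E
```

```text
t 1.75 pos [186.9 596.4 303.9] yaw -0.3038 tilt [-0. -0.] F [ 0.5 -0.6 -0.9] w 85.4 j [ 1.53  0.38  0.01 -0.   -1.19 -0.26]
   [0.655, 0.83, -0.387, 0.0, -0.0, -0.069] rows>= 2.3
   [0.626, 0.852, -0.387, 0.0, -0.0, -0.069] rows>= 2.3
   [0.596, 0.873, -0.387, 0.0, -0.0, -0.069] rows>= 2.3
   [0.643, 0.822, 0.0, 0.0, 0.0, -0.133] rows>= 2.1
   [0.587, 0.863, 0.0, 0.0, 0.0, -0.133] rows>= 2.1
   [0.528, 0.9, 0.0, 0.0, 0.0, -0.133] rows>= 2.1
```

>>> apply_moves --increments '[[[0.655,0.83,-0.387,0,0,-0.069,1],[0.655,0.83,-0.387,0,0,-0.069,1],[0.655,0.83,-0.387,0,0,-0.069,1]]]'

```text
clock: 2.05
position: [225.8, 494.9, 345.2]
ee_rot: [0.991, -0.135, 0.0, -0.002]
contact_force: [-0.3, 1.9, 0.2]
gripper_width: 85.6
```

>>> apply_moves --increments '[[[0.626,0.852,-0.387,0,0,-0.069,1],[0.626,0.852,-0.387,0,0,-0.069,1],[0.626,0.852,-0.387,0,0,-0.069,1]]]'

```text
clock: 2.35
position: [263.2, 396.2, 383.9]
ee_rot: [0.993, -0.118, 0.001, -0.002]
contact_force: [-0.2, 0.7, -0.6]
gripper_width: 85.3
```

>>> apply_moves --increments '[[[0.596,0.873,-0.387,0,0,-0.069,1],[0.596,0.873,-0.387,0,0,-0.069,1],[0.596,0.873,-0.387,0,0,-0.069,1]]]'

```text
clock: 2.65
position: [300.8, 297.9, 422.3]
ee_rot: [0.995, -0.101, 0.001, -0.002]
contact_force: [0.0, 0.1, 0.7]
gripper_width: 85.4
```

>>> apply_moves --increments '[[[0.643,0.822,0,0,0,-0.133,1],[0.643,0.822,0,0,0,-0.133,1],[0.643,0.822,0,0,0,-0.133,1]]]'

```text
clock: 2.95
position: [347.7, 203.9, 420.0]
ee_rot: [0.998, -0.069, 0.0, 0.0]
contact_force: [0.3, -0.1, 0.1]
gripper_width: 85.2
```

>>> apply_moves --increments '[[[0.587,0.863,0,0,0,-0.133,1],[0.587,0.863,0,0,0,-0.133,1],[0.587,0.863,0,0,0,-0.133,1]]]'

```text
clock: 3.25
position: [394.7, 110.7, 419.5]
ee_rot: [0.999, -0.037, -0.0, 0.0]
contact_force: [-0.2, 1.1, 0.5]
gripper_width: 85.2
```

>>> apply_moves --increments '[[[0.528,0.9,0,0,0,-0.133,1],[0.528,0.9,0,0,0,-0.133,1],[0.528,0.9,0,0,0,-0.133,1],[0.528,0.9,0,0,0,-0.133,1]]]'

```text
clock: 3.65
position: [440.6, 19.9, 419.1]
ee_rot: [1.0, -0.002, -0.001, 0.0]
contact_force: [-0.5, 1.0, -0.6]
gripper_width: 85.2
```

```bash
python3 - <<'E'
from h import *
st()
p=snap('wrist','w2')
import pickle; pickle.dump(p,open('w2.pkl','wb'))
for l,z in Z.items():
    for m in arm.mark_of(l,p)[:5]:
        if m['conf']>.3: print(l,round(m['conf'],2),np.round(m['at'],1),np.round(at_z(p,m['at'],z,True)[:2],1))
st()
E
```

```text
t 3.65 pos [440.6  19.9 419.1] yaw -0.0033 tilt [-0.0015 -0.0001] F [-0.5  1.  -0.6] w 85.2 j [ 0.42 -0.   -0.2  -0.   -1.38  1.15]
stand 0.68 [321.8 142.1] [471.7  10.8]
bay0 0.59 [360.9 145.3] [467.9 -50. ]
bay1 0.59 [360.9 145.3] [467.9 -50. ]
bay2 0.59 [360.9 145.3] [467.9 -50. ]
bay3 0.59 [360.9 145.3] [467.9 -50. ]
stud 0.81 [390.2 147.2] [469.4 -87.9]
strap_slot 0.68 [389. 149.] [466.7 -86.2]
strap_slot 0.41 [532.2 111.4] [ 543.9 -343.5]
hood_handle 0.86 [298.8 157.8] [465.1  39.8]
hood_handle 0.7 [535.6 111.9] [ 537.3 -275. ]
box0_c 0.76 [526.1 172. ] [ 434.2 -365.5]
box0_c 0.4 [498.  126.2] [ 511.7 -291. ]
box0_c 0.39 [389.8 148.4] [464.6 -94.9]
jar_c 0.74 [498.8  49.5] [ 641.6 -279.9]
screwdriver_grip 0.71 [166.8  16.5] [698.7 267.1]
dish_c 0.83 [157.  239.6] [305.9 313.5]
t 4.45 pos [439.9  19.9 420. ] yaw -0.0009 tilt [-0. -0.] F [-0.4  0.2  0.2] w 85.5 j [ 0.42 -0.01 -0.2   0.   -1.38  1.15]
```

View pics/w2.png

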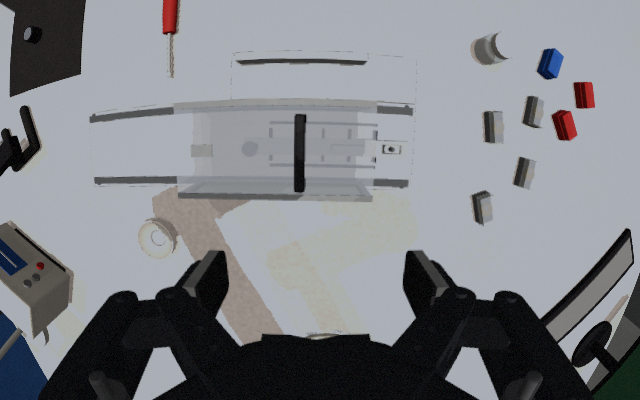

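```bash
python3 - <<'E'
from h import *
import pickle
p=pickle.load(open('w2.pkl','rb'))
i=p['img'][:,:,::-1][30:220,80:430]
i=cv2.convertScaleAbs(i,alpha=1.15,beta=-10)
cv2.imwrite('pics/w2c.png',cv2.resize(i,None,fx=2.28,fy=2.28,interpolation=cv2.INTER_CUBIC))
for uv,z in [((391,149),55),((250,149),92),((416,57),10),((231,54),10),((300,114),145),((300,192),145)]: print(uv,at_z(p,uv,z,True).round(1))
E
```

```text
(391, 149) [467.5 -87.4  55. ]
(250, 149) [471.6 106.2  92. ]
(416, 57) [ 613.3 -138.3   10. ]
(231, 54) [617. 152.  10.]
(300, 114) [515.   37.6 145. ]
(300, 192) [426.3  38.7 145. ]
```

View pics/w2c.png

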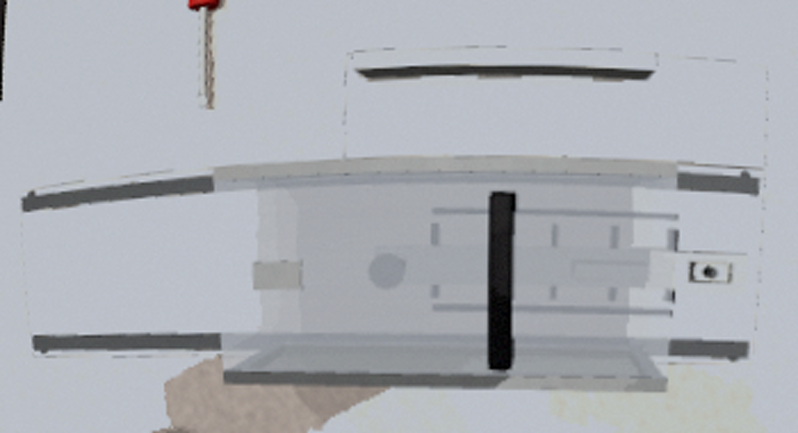

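```bash
python3 - <<'E'
from h import *
import pickle
p=pickle.load(open('w2.pkl','rb'))
for u in [357,193]: print(at_z(p,(u,145),105,True).round(1))
plan((470.5,38.5,270,-0.017),(470.5,38.5,193,-0.017))
E
```

```text
[476.8 -31.1 105. ]
[481.2 180.9 105. ]
t 4.45 pos [439.9  19.9 420. ] yaw -0.0009 tilt [-0. -0.] F [-0.4  0.2  0.2] w 85.5 j [ 0.42 -0.01 -0.2   0.   -1.38  1.15]
   [0.153, -0.093, 0.75, 0.0, 0.0, 0.016] rows>= 1.5
   [0.152, -0.094, 0.75, 0.0, 0.0, 0.016] rows>= 1.5
   [0.0, 0.0, 0.77, 0.0, 0.0, 0.0] rows>= 1.5
```

>>> apply_moves --increments '[[[0.153,-0.093,0.75,0,0,0.016,1],[0.153,-0.093,0.75,0,0,0.016,1]]]'

```text
clock: 4.65
position: [454.6, 29.3, 342.7]
ee_rot: [1.0, -0.005, -0.001, -0.0]
contact_force: [-0.2, 0.9, -0.1]
gripper_width: 85.6
```

>>> apply_moves --increments '[[[0.152,-0.094,0.75,0,0,0.016,1],[0.152,-0.094,0.75,0,0,0.016,1],[0.152,-0.094,0.75,0,0,0.016,1],[0.152,-0.094,0.75,0,0,0.016,1]]]'

```text
clock: 5.05
position: [471.0, 38.5, 270.7]
ee_rot: [1.0, -0.008, 0.0, 0.0]
contact_force: [0.2, 0.4, 0.9]
gripper_width: 85.7
```

```bash
python3 - <<'E'
from h import *
p=snap('wrist','w3')
for l in ['hood_handle']:
    for m in arm.mark_of(l,p)[:5]: print(l,round(m['conf'],2),np.round(m['at'],1),np.round(at_z(p,m['at'],139,True)[:2],1))
plan((470.5,38.5,193,-0.017))
E
```

```text
hood_handle 0.93 [317.6 224.7] [468.5  37.9]
t 5.15 pos [471.3  38.7 272.1] yaw -0.0165 tilt [0.0038 0.001 ] F [ 0.5 -0.5  0.5] w 85.3 j [ 0.43  0.15 -0.4   0.   -1.01  1.13]
   [-0.011, 0.003, 0.791, -0.002, -0.008, 0.001] rows>= 1.6
```

View pics/w3.png

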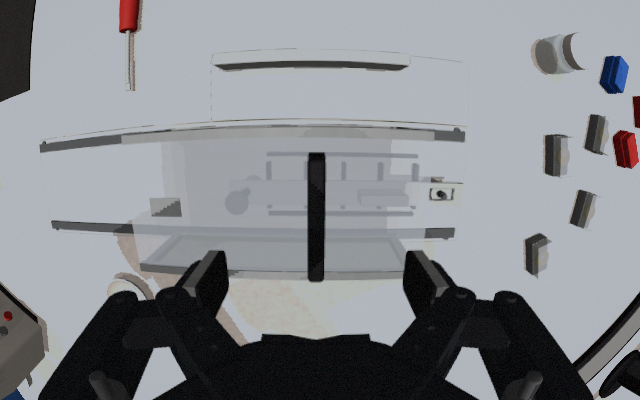

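The handle runs vertically at column 317, from row 153 to 281, centred between the fingers. Descending to grip it.

>>> apply_moves --increments '[[[-0.01,0.005,0.4,0,0,0,1],[-0.01,0.005,0.78,0,0,0,1],[-0.01,0.005,0.78,0,0,0,1]]]'

```text
clock: 5.45
position: [467.4, 37.3, 189.9]
ee_rot: [1.0, -0.009, -0.003, 0.001]
contact_force: [-0.7, 0.5, -0.2]
gripper_width: 85.6
```

>>> apply_moves --increments '[[[0,0,0,0,0,0,-1],[0,0,0,0,0,0,-1],[0,0,0,0,0,0,-1],[0,0,0,0,0,0,-1],[0,0,0,0,0,0,-1],[0,0,0,0,0,0,-1],[0,0,0,0,0,0,-1]]]'

```text
clock: 6.15
position: [469.8, 38.1, 193.0]
ee_rot: [1.0, -0.008, 0.001, -0.0]
contact_force: [-1.5, -0.1, 6.0]
gripper_width: 10.7
```

```bash
python3 - <<'E'
from h import *
st()
E
```

```text
t 6.15 pos [469.8  38.1 193. ] yaw -0.0168 tilt [0.0011 0.0002] F [-1.5 -0.1  6. ] w 10.7 j [ 0.43  0.25 -0.51  0.   -0.81  1.13]
```

>>> apply_moves --increments '[[[0,-0.15,0,0,0,0,-1],[0,-0.4,0,0,0,0,-1],[0,-0.65,0,0,0,0,-1],[0,-0.9,0,0,0,0,-1],[0,-0.9,0,0,0,0,-1]]]'

```text
clock: 6.65
position: [471.9, 130.6, 193.0]
ee_rot: [1.0, -0.007, 0.001, -0.001]
contact_force: [-1.3, 2.3, 4.8]
gripper_width: 10.5
```

>>> apply_moves --increments '[[[0,-0.2,0,0,0,0,-1],[0,-0.5,0,0,0,0,-1],[0,-0.7,0,0,0,0,-1],[0,-0.9,0,0,0,0,-1],[0,-0.9,0,0,0,0,-1]]]'

```text
clock: 7.15
position: [473.9, 220.9, 193.0]
ee_rot: [1.0, -0.007, 0.002, -0.002]
contact_force: [2.3, 2.5, 4.3]
gripper_width: 10.8
```

```bash
python3 - <<'E'
from h import *
st()
p=snap('wrist','w4')
E
```

```text
t 7.15 pos [473.9 220.9 193. ] yaw -0.0148 tilt [0.004  0.0033] F [2.3 2.5 4.3] w 10.8 j [ 0.75  0.32 -0.4   0.   -0.85  0.81]
```

View pics/w4.png

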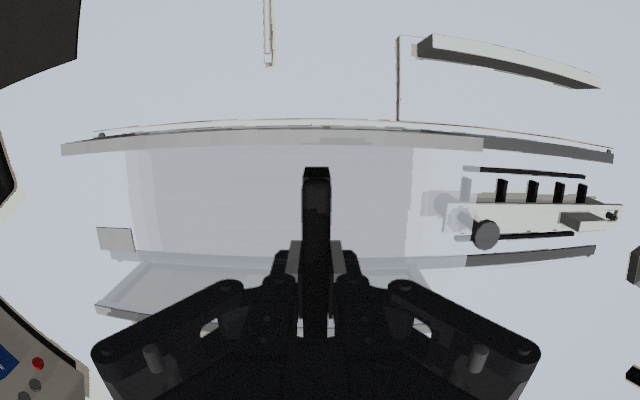

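>>> apply_moves --increments '[[[0,-0.15,0,0,0,0,-1],[0,-0.35,0,0,0,0,-1],[0,-0.55,0,0,0,0,-1],[0,-0.6,0,0,0,0,-1]]]'

```text
clock: 7.6
position: [474.8, 253.2, 192.5]
ee_rot: [1.0, -0.008, -0.008, 0.029]
contact_force: [39.9, -93.9, 22.0]
gripper_width: 10.7
```

>>> apply_moves --increments '[[[0,-0.03,0,0,0,0,-1],[0,-0.06,0,0,0,0,-1],[0,-0.06,0,0,0,0,-1]]]'

```text
clock: 7.9
position: [475.0, 253.5, 192.4]
ee_rot: [0.999, -0.01, -0.009, 0.032]
contact_force: [38.5, -95.8, 22.3]
gripper_width: 10.9
```

>>> apply_moves --increments '[[[0,-0.02,0,0,0,0,-1],[0,-0.04,0,0,0,0,-1],[0,-0.04,0,0,0,0,-1]]]'

```text
clock: 8.2
position: [475.0, 254.1, 192.4]
ee_rot: [0.999, -0.011, -0.01, 0.035]
contact_force: [42.8, -105.2, 23.2]
gripper_width: 10.5
```

>>> apply_moves --increments '[[[0,0.25,0,0,0,0,-1],[0,0.33,0,0,0,0,-1],[0,0.33,0,0,0,0,-1]]]'

```text
clock: 8.5
position: [474.6, 249.3, 192.8]
ee_rot: [1.0, -0.01, 0.0, 0.004]
contact_force: [13.3, -18.8, 5.5]
gripper_width: 10.8
```

```bash
python3 - <<'E'
from h import *
st()
p=snap('top','t4'); p=snap('wrist','w5')
E
```

```text
t 8.5 pos [474.6 249.3 192.8] yaw -0.0192 tilt [ 0.0002 -0.0074] F [ 13.3 -18.8   5.5] w 10.8 j [ 0.79  0.35 -0.36  0.01 -0.87  0.76]
```

View pics/t4.png

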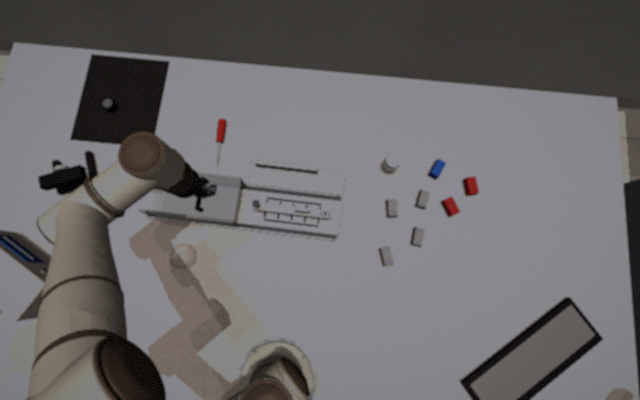

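View pics/w5.png

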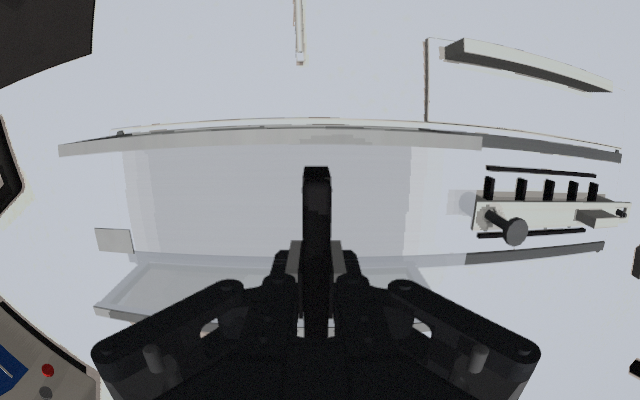

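>>> apply_moves --increments '[[[0,0,0,0,0,0,1],[0,0,0,0,0,0,1],[0,0,0,0,0,0,1],[0,0,0,0,0,0,1]]]'

```text
clock: 9.0
position: [472.6, 255.5, 191.6]
ee_rot: [1.0, -0.008, -0.0, 0.0]
contact_force: [-0.1, -0.4, 0.4]
gripper_width: 68.5
```

>>> apply_moves --increments '[[[0,0,-0.4,0,0,0,1],[0,0,-0.8,0,0,0,1],[0,0,-0.8,0,0,0,1]]]'

```text
clock: 9.3
position: [475.0, 257.2, 277.9]
ee_rot: [1.0, -0.007, 0.005, -0.004]
contact_force: [-0.6, -0.1, 0.9]
gripper_width: 85.1
```

```bash
python3 - <<'E'
from h import *
plan((469.5,-23,230,-1.588))
E
```

```text
t 9.3 pos [475.  257.2 277.9] yaw -0.0146 tilt [0.0096 0.0073] F [-0.6 -0.1  0.9] w 85.1 j [ 0.8   0.26 -0.25  0.   -1.05  0.76]
   [-0.005, 0.701, 0.114, -0.007, -0.001, 0.787] rows>= 2.6
   [0.265, 0.649, 0.117, -0.007, -0.001, 0.787] rows>= 2.6
   [0.493, 0.498, 0.118, -0.007, -0.001, 0.787] rows>= 2.6
   [0.646, 0.27, 0.12, -0.007, -0.001, 0.787] rows>= 2.6
```

>>> apply_moves --increments '[[[0,0.7,0.11,0,0,0.787,1],[0,0.7,0.11,0,0,0.787,1],[0,0.7,0.11,0,0,0.787,1]]]'

```text
clock: 9.6
position: [470.7, 183.0, 260.1]
ee_rot: [0.978, -0.207, -0.001, 0.001]
contact_force: [0.5, -0.8, -0.3]
gripper_width: 85.7
```

>>> apply_moves --increments '[[[0.265,0.65,0.11,0,0,0.787,1],[0.265,0.65,0.11,0,0,0.787,1],[0.265,0.65,0.11,0,0,0.787,1]]]'

```text
clock: 9.9
position: [469.1, 112.9, 248.9]
ee_rot: [0.919, -0.394, -0.001, 0.001]
contact_force: [1.1, -0.0, 0.0]
gripper_width: 85.4
```

>>> apply_moves --increments '[[[0.49,0.5,0.11,0,0,0.787,1],[0.49,0.5,0.11,0,0,0.787,1],[0.49,0.5,0.11,0,0,0.787,1]]]'

```text
clock: 10.2
position: [467.1, 43.2, 237.9]
ee_rot: [0.824, -0.567, -0.001, 0.001]
contact_force: [0.1, 0.4, -0.0]
gripper_width: 85.3
```

>>> apply_moves --increments '[[[0.645,0.27,0.11,0,0,0.787,1],[0.645,0.27,0.11,0,0,0.787,1],[0.645,0.27,0.11,0,0,0.787,1],[0.645,0.27,0.11,0,0,0.787,1],[0.645,0.27,0.11,0,0,0.787,1]]]'

```text
clock: 10.7
position: [466.7, -24.6, 227.9]
ee_rot: [-0.701, 0.713, 0.0, 0.0]
contact_force: [-0.0, -0.8, 0.8]
gripper_width: 85.5
```

```bash
python3 - <<'E'
from h import *
import pickle
st()
p=snap('wrist','w6');pickle.dump(p,open('w6.pkl','wb'))
for l in ['strap_rib','strap_slot','stud','pivot_bolt','strap','box0_c','bay0']:
    for m in arm.mark_of(l,p)[:5]:print(l,round(m['conf'],2),np.round(m['at'],1),np.round(at_z(p,m['at'],Z[l],True)[:2],1))
E
```

```text
t 10.7 pos [466.7 -24.6 227.9] yaw -1.5882 tilt [-0.0002  0.0002] F [-0.  -0.8  0.8] w 85.5 j [ 0.3   0.19 -0.48 -0.   -0.9  -0.31]
strap_rib 0.61 [312.7 209.4] [470.5 -21.6]
strap_slot 0.72 [316.5 124.3] [466.3 -87. ]
stud 0.98 [312.7 124.5] [469.4 -86.9]
pivot_bolt 0.62 [312.8 329.1] [473.4 111.8]
strap 0.63 [317.3 325. ] [468.8 106.4]
bay0 0.84 [311.7 276.4] [474.   70.3]
bay0 0.79 [314.8 204.2] [469.2  -9.4]
bay0 0.59 [314.4 243.2] [470.4  31.7]
```

View pics/w6.png

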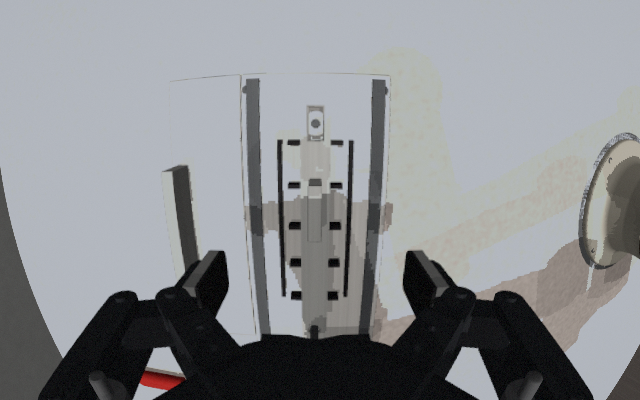

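```bash
python3 - <<'E'
from h import *
import pickle
p=pickle.load(open('w6.pkl','rb'))
i=p['img'][:,:,::-1][70:340,230:400]
cv2.imwrite('pics/w6c.png',cv2.resize(i,None,fx=2.2,fy=2.2,interpolation=cv2.INTER_CUBIC))
for n,uv,z in [('lipL',(281,200),16),('lipR',(350,200),16),('ribtopL',(308,215),81),('ribtopR',(322,215),81),('rib end',(315,194),81),('rib far',(315,241),81),('stud',(316,124),62)]: print(n,at_z(p,uv,z,True).round(1))
for r in [142,185,225,262,296]: print(r,at_z(p,(315,r),22,True).round(1))
# predicted overlay
O=np.array([470,10.5]);th=-0.017
def W(x,y,z): return [O[0]+np.cos(th)*x-np.sin(th)*y,O[1]+np.sin(th)*x+np.cos(th)*y,z]
for n,v in dict(stud=(0,-98,62),lipLn=(33,-82,16),lipRn=(-33,-82,16),lipLf=(33,82,16),lipRf=(-33,82,16),wing=(145,-145,10),rib=(0,-32,81)).items(): print(n,np.round(proj(p,W(*v),True),1))
E
```

```text
lipL [501.2 -15.9  16. ]
lipR [435.6 -14.7  16. ]
ribtopL [473.9 -21.6  81. ]
ribtopR [463.5 -21.4  81. ]
rib end [468.4 -37.6  81. ]
rib far [469.1  -0.7  81. ]
stud [466.7 -87.5  62. ]
142 [467.8 -70.5  22. ]
185 [468.6 -31.1  22. ]
225 [469.3   7.7  22. ]
262 [470.  47.  22.]
296 [470.8  87.6  22. ]
stud [313.9 124.1]
lipLn [278.1 140.8]
lipRn [350.3 140.7]
lipLf [283.9 296.5]
lipRf [345.1 296.5]
wing [167.5  82.7]
rib [314.  215.1]
```

View pics/w6c.png

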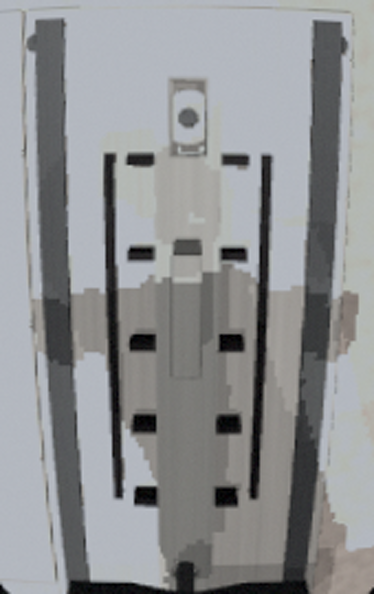

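```bash
python3 - <<'E'
from h import *
plan((468.7,-22.5,131,-1.59))
E
```

```text
t 11.1 pos [466.7 -24.8 228. ] yaw -1.59 tilt [0.0001 0.0001] F [ 1.  -0.1  0.7] w 85.5 j [ 0.3   0.19 -0.48 -0.   -0.9  -0.32]
   [-0.012, -0.01, 0.485, -0.0, 0.0, -0.0] rows>= 1.0
   [-0.012, -0.01, 0.485, -0.0, 0.0, -0.0] rows>= 1.0
```

>>> apply_moves --increments '[[[-0.023,-0.02,0.4,0,0,0,1],[-0.023,-0.02,0.75,0,0,0,1],[-0.023,-0.02,0.97,0,0,0,1],[-0.023,-0.02,0.97,0,0,0,1]]]'

```text
clock: 11.5
position: [467.0, -23.2, 128.4]
ee_rot: [-0.7, 0.714, 0.002, -0.003]
contact_force: [-0.3, 0.1, 0.6]
gripper_width: 85.8
```

>>> apply_moves --increments '[[[0,0,0,0,0,0,-1],[0,0,0,0,0,0,-1],[0,0,0,0,0,0,-1],[0,0,0,0,0,0,-1],[0,0,0,0,0,0,-1],[0,0,0,0,0,0,-1],[0,0,0,0,0,0,-1]]]'

```text
clock: 12.2
position: [468.9, -22.8, 131.8]
ee_rot: [-0.7, 0.714, -0.0, 0.0]
contact_force: [-1.2, 0.7, 5.9]
gripper_width: 8.7
```

```bash
python3 - <<'E'
from h import *
st()
p=snap('wrist','w7')
E
```

```text
t 12.2 pos [468.9 -22.8 131.8] yaw -1.5902 tilt [ 0.0007 -0.0001] F [-1.2  0.7  5.9] w 8.7 j [ 0.3   0.34 -0.59  0.   -0.65 -0.32]
```

View pics/w7.png

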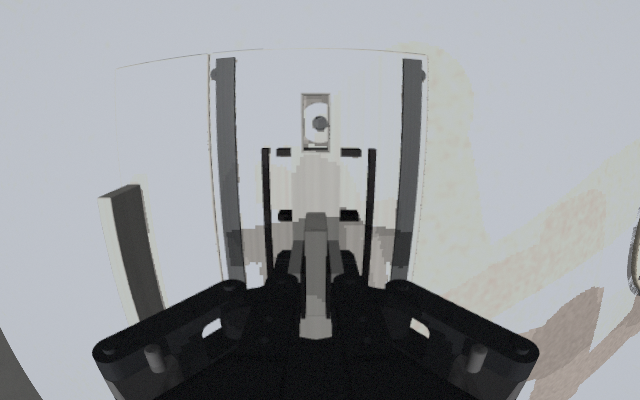

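>>> apply_moves --increments '[[[0,0,-0.1,0,0,0,-1],[0,0,-0.2,0,0,0,-1],[0,0,-0.23,0,0,0,-1],[0,0,-0.23,0,0,0,-1]]]'

```text
clock: 12.65
position: [469.0, -22.7, 154.8]
ee_rot: [-0.7, 0.714, -0.0, 0.001]
contact_force: [-0.7, -0.7, -1.9]
gripper_width: 8.9
```

```bash
python3 - <<'E'
from h import *
st()
p=snap('wrist','w8');p=snap('side','s8')
cv2.imwrite('pics/s8c.png',cv2.resize(p['img'][100:260,220:420,::-1],None,fx=3.5,fy=3.5,interpolation=cv2.INTER_CUBIC))
E
```

```text
t 12.65 pos [469.  -22.7 154.8] yaw -1.5909 tilt [0.0017 0.0006] F [-0.7 -0.7 -1.9] w 8.9 j [ 0.3   0.3  -0.56 -0.   -0.71 -0.32]
```

View pics/w8.png

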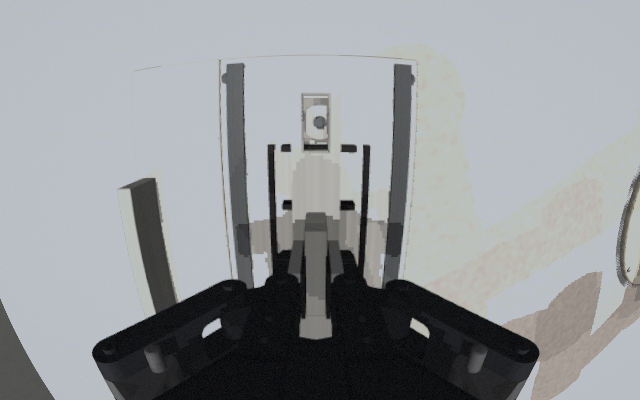

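View pics/s8c.png

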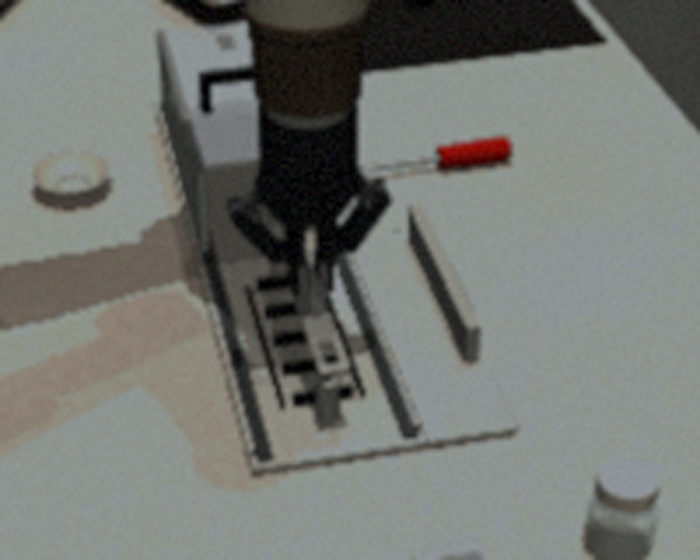

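>>> apply_moves --increments '[[[-0.004,-0.102,0,0,0,-0.157,-1],[-0.016,-0.204,0,0,0,-0.314,-1],[-0.036,-0.305,0,0,0,-0.471,-1],[-0.064,-0.403,0,0,0,-0.628,-1],[-0.099,-0.499,0,0,0,-0.785,-1],[-0.099,-0.499,0,0,0,-0.785,-1]]]'

```text
clock: 13.35
position: [519.6, -13.7, 153.4]
ee_rot: [0.826, -0.564, -0.0, 0.0]
contact_force: [-0.7, 0.0, -0.9]
gripper_width: 9.0
```

```bash
python3 - <<'E'
from h import *
st()
p=snap('wrist','w9')
P,M,_=cur(); print('radius',np.linalg.norm(P[:2]-[471.1,107.8]))
E
```

```text
t 13.35 pos [519.6 -13.7 153.4] yaw -1.198 tilt [-0.0005 -0.0003] F [-0.7  0.  -0.9] w 9.0 j [ 0.29  0.37 -0.44  0.   -0.75  0.09]
radius 130.6514742921764
```

View pics/w9.png

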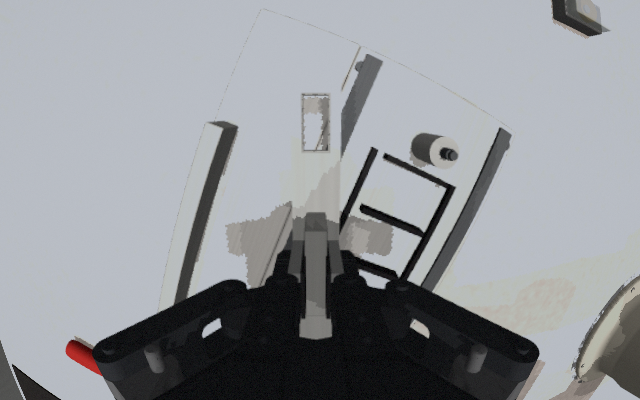

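The strap is off the stud and swinging freely. Continuing along the arc.

>>> apply_moves --increments '[[[-0.004,-0.102,0,0,0,-0.157,-1],[-0.016,-0.204,0,0,0,-0.314,-1],[-0.036,-0.305,0,0,0,-0.471,-1],[-0.064,-0.403,0,0,0,-0.628,-1],[-0.099,-0.499,0,0,0,-0.785,-1],[-0.099,-0.499,0,0,0,-0.785,-1]]]'

```text
clock: 14.0
position: [561.8, 13.9, 153.7]
ee_rot: [0.92, -0.392, -0.0, 0.0]
contact_force: [-0.7, -0.3, -2.0]
gripper_width: 8.7
```

>>> apply_moves --increments '[[[-0.004,-0.102,0,0,0,-0.157,-1],[-0.016,-0.204,0,0,0,-0.314,-1],[-0.036,-0.305,0,0,0,-0.471,-1],[-0.064,-0.403,0,0,0,-0.628,-1],[-0.099,-0.499,0,0,0,-0.785,-1],[-0.099,-0.499,0,0,0,-0.785,-1]]]'

```text
clock: 14.6
position: [590.5, 55.5, 153.7]
ee_rot: [0.979, -0.206, -0.0, 0.0]
contact_force: [-0.5, 0.0, -2.0]
gripper_width: 8.3
```

>>> apply_moves --increments '[[[-0.004,-0.102,0,0,0,-0.157,-1],[-0.016,-0.204,0,0,0,-0.314,-1],[-0.036,-0.305,0,0,0,-0.471,-1],[-0.064,-0.403,0,0,0,-0.628,-1],[-0.099,-0.499,0,0,0,-0.785,-1],[-0.099,-0.499,0,0,0,-0.785,-1]]]'

```text
clock: 15.2
position: [601.2, 105.0, 153.8]
ee_rot: [1.0, -0.012, -0.0, 0.0]
contact_force: [-0.4, -0.0, -1.9]
gripper_width: 8.6
```

```bash
python3 - <<'E'
from h import *
st()
p=snap('wrist','w10')
p=snap('side','s10')
cv2.imwrite('pics/s10c.png',cv2.resize(p['img'][100:260,220:420,::-1],None,fx=3.5,fy=3.5,interpolation=cv2.INTER_CUBIC))
P,M,_=cur(); print('radius',np.linalg.norm(P[:2]-[471.1,107.8]))
E
```

```text
t 15.2 pos [601.2 105.  153.8] yaw -0.0232 tilt [-0.0007 -0.    ] F [-0.4 -0.  -1.9] w 8.6 j [ 0.44  0.5  -0.22 -0.   -0.85  1.11]
radius 130.0829448281638
```

View pics/w10.png

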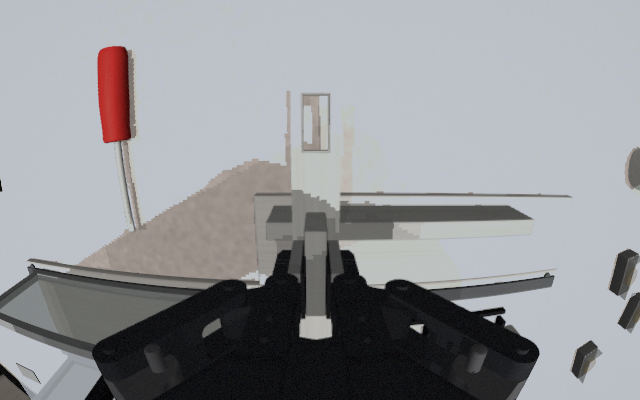

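View pics/s10c.png

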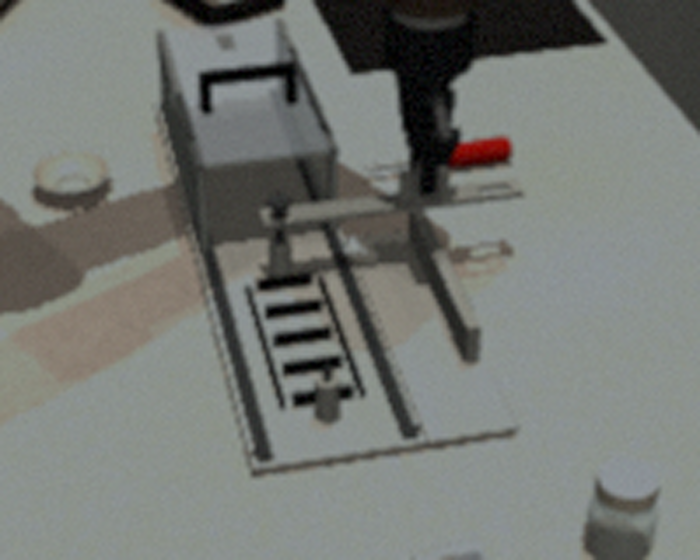

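>>> apply_moves --increments '[[[0,0,0.08,0,0,0,-1],[0,0,0.16,0,0,0,-1],[0,0,0.21,0,0,0,-1],[0,0,0.218,0,0,0,-1],[0,0,0.218,0,0,0,-1]]]'

```text
clock: 15.8
position: [601.8, 104.7, 131.9]
ee_rot: [1.0, -0.011, -0.0, 0.0]
contact_force: [-0.1, 0.6, -2.4]
gripper_width: 8.8
```

>>> apply_moves --increments '[[[0,0,0,0,0,0,1],[0,0,0,0,0,0,1],[0,0,0,0,0,0,1],[0,0,0,0,0,0,1],[0,0,0,0,0,0,1],[0,0,0,0,0,0,1]]]'

```text
clock: 16.4
position: [601.9, 104.9, 132.3]
ee_rot: [1.0, -0.01, 0.0, -0.0]
contact_force: [1.1, -0.1, 0.7]
gripper_width: 85.3
```

>>> apply_moves --increments '[[[0,0,-0.4,0,0,0,1],[0,0,-0.8,0,0,0,1],[0,0,-0.9,0,0,0,1]]]'

```text
clock: 16.7
position: [603.9, 105.5, 227.5]
ee_rot: [1.0, -0.01, 0.005, -0.001]
contact_force: [0.5, -0.1, 0.3]
gripper_width: 85.7
```

```bash
python3 - <<'E'
from h import *
p=snap('wrist','w11')
p=snap('side','s11')
cv2.imwrite('pics/s11c.png',cv2.resize(p['img'][100:260,220:420,::-1],None,fx=3.5,fy=3.5,interpolation=cv2.INTER_CUBIC))
for uv in [(397,208)]: pass
plan((440,-190,270,-1.2),(420,-310,270,-1.35))
E
```

```text
t 16.8 pos [602.6 105.2 224.7] yaw -0.0207 tilt [0.0049 0.0021] F [-0.2 -0.  -1. ] w 85.4 j [ 0.44  0.42 -0.14  0.   -1.    1.11]
   [-0.391, 0.746, -0.117, -0.002, -0.001, 0.59] rows>= 2.0
   [-0.157, 0.828, -0.116, -0.002, -0.001, 0.59] rows>= 2.0
   [0.09, 0.838, -0.115, -0.002, -0.001, 0.59] rows>= 2.0
   [0.33, 0.775, -0.114, -0.002, -0.001, 0.59] rows>= 2.0
   [0.523, 0.311, 0.0, 0.0, 0.0, 0.15] rows>= 1.2
   [0.545, 0.271, 0.0, 0.0, 0.0, 0.15] rows>= 1.2
```

View pics/w11.png

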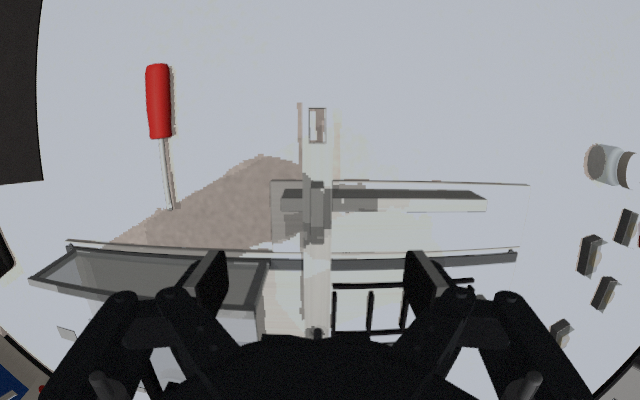

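View pics/s11c.png

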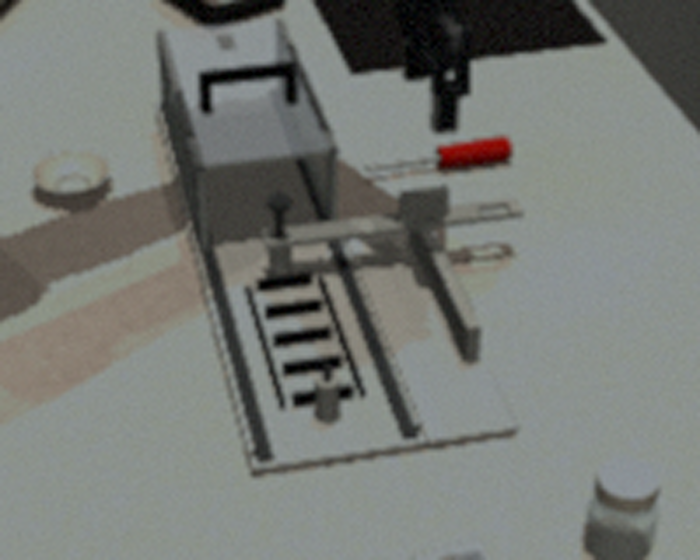

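```bash
python3 - <<'E'
from h import *
plan((470,-240,320,-1.55))
E
```

```text
t 16.8 pos [602.6 105.2 224.7] yaw -0.0207 tilt [0.0049 0.0021] F [-0.2 -0.  -1. ] w 85.4 j [ 0.44  0.42 -0.14  0.   -1.    1.11]
   [-0.313, 0.869, -0.242, -0.003, -0.001, 0.765] rows>= 2.6
   [0.034, 0.923, -0.24, -0.003, -0.001, 0.765] rows>= 2.6
   [0.376, 0.844, -0.239, -0.003, -0.001, 0.765] rows>= 2.6
   [0.664, 0.643, -0.239, -0.003, -0.001, 0.765] rows>= 2.6
```

>>> apply_moves --increments '[[[-0.31,0.87,-0.24,0,0,0.765,1],[-0.31,0.87,-0.24,0,0,0.765,1],[-0.31,0.87,-0.24,0,0,0.765,1]]]'

```text
clock: 17.1
position: [566.8, 15.1, 246.0]
ee_rot: [0.979, -0.204, -0.001, 0.0]
contact_force: [-0.2, 0.3, 0.1]
gripper_width: 85.7
```

>>> apply_moves --increments '[[[0.035,0.92,-0.24,0,0,0.765,1],[0.035,0.92,-0.24,0,0,0.765,1],[0.035,0.92,-0.24,0,0,0.765,1]]]'

```text
clock: 17.4
position: [534.1, -70.8, 270.0]
ee_rot: [0.922, -0.387, -0.001, 0.0]
contact_force: [-0.2, 0.5, -0.3]
gripper_width: 85.6
```

>>> apply_moves --increments '[[[0.375,0.845,-0.24,0,0,0.765,1],[0.375,0.845,-0.24,0,0,0.765,1],[0.375,0.845,-0.24,0,0,0.765,1]]]'

```text
clock: 17.7
position: [501.0, -156.9, 294.0]
ee_rot: [0.832, -0.555, -0.0, 0.0]
contact_force: [-0.1, 1.2, -1.2]
gripper_width: 85.6
```

>>> apply_moves --increments '[[[0.665,0.645,-0.24,0,0,0.765,1],[0.665,0.645,-0.24,0,0,0.765,1],[0.665,0.645,-0.24,0,0,0.765,1],[0.665,0.645,-0.24,0,0,0.765,1],[0.665,0.645,-0.24,0,0,0.765,1]]]'

```text
clock: 18.2
position: [469.2, -239.9, 316.7]
ee_rot: [0.715, -0.699, -0.001, 0.001]
contact_force: [0.2, -0.8, 0.8]
gripper_width: 85.5
```

```bash
python3 - <<'E'
from h import *
import pickle
st()
p=snap('wrist','w12');pickle.dump(p,open('w12.pkl','wb'))
for m in arm.mark_of('box0_c',p): print(round(m['conf'],2),np.round(m['at'],1),np.round(at_z(p,m['at'],17,True)[:2],1))
for m in arm.outline_of('box0_c',p): print(round(m['conf'],2),np.round(m['box'],1),m['pixels'].sum())
E
```

```text
t 18.2 pos [ 469.2 -239.9  316.7] yaw -1.5491 tilt [-0.0027  0.001 ] F [ 0.2 -0.8  0.8] w 85.5 j [-0.16  0.21 -0.21 -0.   -1.16  0.19]
0.77 [350.7  65.3] [ 431.2 -372. ]
0.75 [350.8  69.4  48.7  36.4] 1258
```

View pics/w12.png

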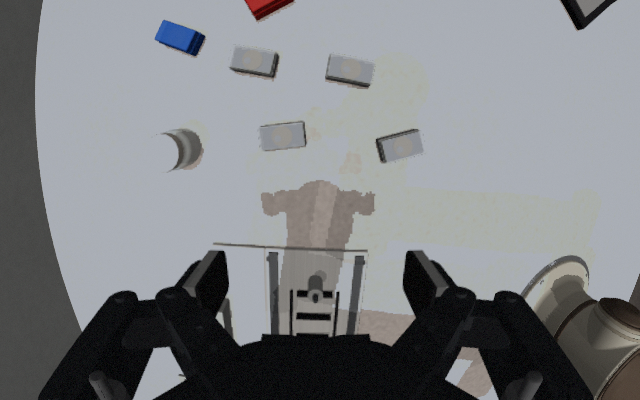

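```bash
cat >> h.py <<'E'
def rectify(p,x0,x1,y0,y1,z,s=2,fish=True):
    # rows: x from x1 (top) down to x0 ; cols: y from y1 (left) to y0
    H,Wd=int((x1-x0)*s),int((y1-y0)*s)
    xs=x1-(np.arange(H)+.5)/s; ys=y1-(np.arange(Wd)+.5)/s
    X,Y=np.meshgrid(xs,ys,indexing='ij'); P=np.stack([X,Y,np.full_like(X,z)],-1)
    T=np.array(p['pose']); c=(P-T[:3,3])@T[:3,:3]; x,y,zz=c[...,0],-c[...,1],-c[...,2]
    if fish:
        r=np.hypot(x,y);th=np.arctan2(r,zz);u=x/r*th;v=y/r*th
    else: u,v=x/zz,y/zz
    return cv2.remap(p['img'][:,:,::-1],(p['cx']+p['fx']*u).astype(np.float32),(p['cy']+p['fy']*v).astype(np.float32),cv2.INTER_CUBIC)
E
python3 - <<'E'
from h import *
import pickle
p=pickle.load(open('w12.pkl','rb'))
i=rectify(p,370,570,-440,-250,34,3)
cv2.imwrite('pics/r12.png',i)
E
```

```text
(no output)
```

View pics/r12.png

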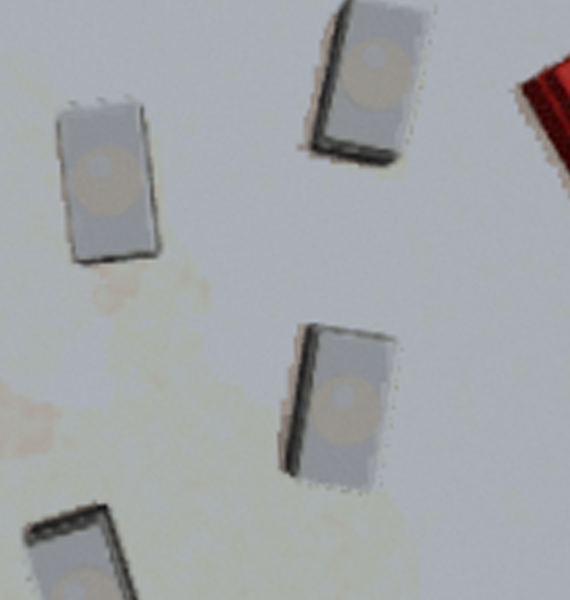

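Four grey boxes (wrist view (283,135), (255,61), (350,69) and (400,146)). Box A is at about (509,-286), yaw 0.114; C is at (434,-365) and B at (545,-375). I'll pick A first, which the rectified crop confirms as grey with a brass disc.

```bash
python3 - <<'E'
from h import *
plan((509.3,-286.5,160,0.114-np.pi/2),(509.3,-286.5,86,0.114-np.pi/2))
E
```

```text
t 18.35 pos [ 469.7 -239.4  317.4] yaw -1.5485 tilt [-0.0015  0.0004] F [ 0.3 -0.1  0.4] w 85.3 j [-0.16  0.21 -0.21 -0.   -1.16  0.19]
   [0.24, -0.194, 0.787, 0.001, 0.001, -0.092] rows>= 1.7
   [0.249, -0.182, 0.787, 0.001, 0.001, -0.092] rows>= 1.7
   [0.0, 0.0, 0.74, 0.0, 0.0, 0.0] rows>= 1.5
```

>>> apply_moves --increments '[[[0.24,-0.195,0.787,0,0,-0.092,1],[0.24,-0.195,0.787,0,0,-0.092,1]]]'

```text
clock: 18.55
position: [490.0, -263.0, 238.0]
ee_rot: [0.731, -0.682, -0.0, -0.0]
contact_force: [-0.1, -0.1, -0.3]
gripper_width: 85.6
```

>>> apply_moves --increments '[[[0.25,-0.18,0.787,0,0,-0.092,1],[0.25,-0.18,0.787,0,0,-0.092,1],[0.25,-0.18,0.787,0,0,-0.092,1],[0.25,-0.18,0.787,0,0,-0.092,1]]]'

```text
clock: 18.95
position: [509.5, -287.1, 160.4]
ee_rot: [0.746, -0.666, -0.001, 0.001]
contact_force: [-0.4, 1.0, 0.7]
gripper_width: 85.4
```

```bash
python3 - <<'E'
from h import *
p=snap('wrist','w13')
cv2.imwrite('pics/r13.png',rectify(p,450,570,-340,-230,34,4))
plan((509.3,-286.5,86,0.114-np.pi/2))
E
```

```text
t 19.0 pos [ 509.9 -287.2  161.9] yaw -1.4572 tilt [ 0.0013 -0.0008] F [-0.3  0.1  0. ] w 85.0 j [-0.24  0.45 -0.27  0.   -0.84  0.35]
   [-0.008, 0.007, 0.759, -0.002, -0.002, -0.001] rows>= 1.5
```

View pics/w13.png

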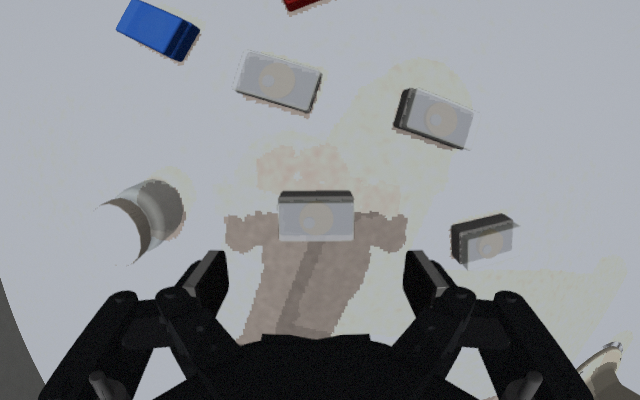

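View pics/r13.png

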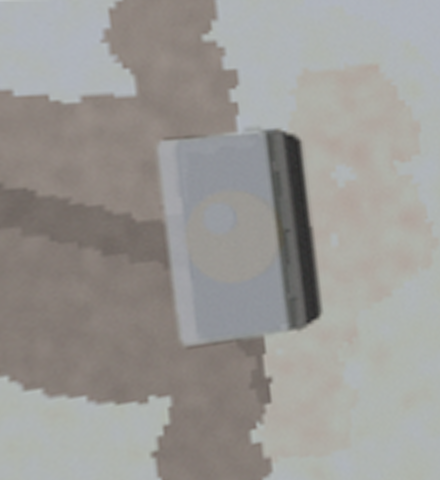

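>>> apply_moves --increments '[[[0,-0.006,0.35,0,0,0,1],[0,-0.006,0.7,0,0,0,1],[0,-0.006,0.76,0,0,0,1],[0,-0.006,0.76,0,0,0,1]]]'

```text
clock: 19.4
position: [510.3, -287.3, 86.0]
ee_rot: [0.746, -0.666, 0.001, -0.0]
contact_force: [0.0, -0.5, -0.6]
gripper_width: 85.5
```

>>> apply_moves --increments '[[[0,0,0,0,0,0,-1],[0,0,0,0,0,0,-1],[0,0,0,0,0,0,-1],[0,0,0,0,0,0,-1],[0,0,0,0,0,0,-1],[0,0,0,0,0,0,-1]]]'

```text
clock: 20.0
position: [511.1, -287.8, 87.3]
ee_rot: [0.746, -0.666, 0.002, -0.001]
contact_force: [-1.1, 0.8, 6.7]
gripper_width: 52.4
```

```bash
python3 - <<'E'
from h import *
st()
p=snap('wrist','w14')
E
```

```text
t 20.0 pos [ 511.1 -287.8   87.3] yaw -1.4578 tilt [ 0.004  -0.0016] F [-1.1  0.8  6.7] w 52.4 j [-0.24  0.56 -0.34  0.   -0.68  0.35]
```

View pics/w14.png

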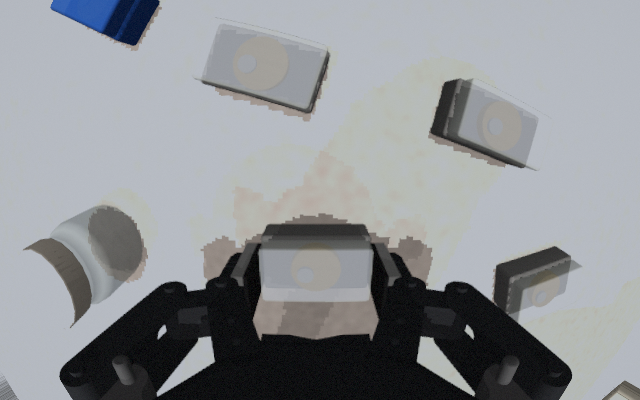

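```bash
cat >> h.py <<'E'
def toolview(p,zoff,tag,s=5):
    """rectified image in tool frame at TCP-height minus zoff; cols: tool y (left=+?), rows: tool x up"""
    P,M,_=cur()
    T=np.array(p['pose']).copy()
    # world->tool aligned frame (z up)
    psi=yaw(M); c,sn=np.cos(psi),np.sin(psi)
    Rz=np.array([[c,sn,0],[-sn,c,0],[0,0,1.]])
    q=dict(p); T2=np.eye(4);T2[:3,:3]=Rz@T[:3,:3];T2[:3,3]=Rz@(T[:3,3]-P); q['pose']=T2
    i=rectify(q,-30,40,-45,45,-zoff,s); cv2.imwrite(f'pics/{tag}.png',i)
    return q
E
python3 - <<'E'
from h import *
p=snap('wrist','w14b')
toolview(p,87.3-34,'r14',7)
st()
E
```

```text
t 20.1 pos [ 511.1 -287.8   87.4] yaw -1.458 tilt [ 0.0041 -0.0016] F [-0.8  0.7  6.5] w 52.5 j [-0.24  0.56 -0.34  0.   -0.68  0.35]
```

View pics/r14.png

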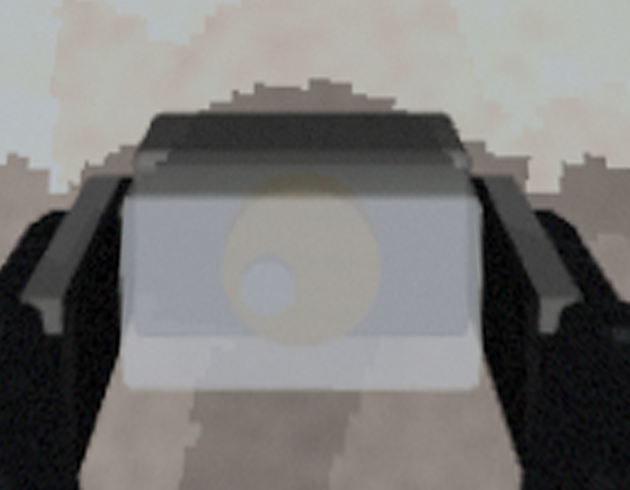

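```bash
python3 - <<'E'
from h import *
plan((511,-287,190,-1.46),(471,68.8,190,-1.59))
E
```

```text
t 20.1 pos [ 511.1 -287.8   87.4] yaw -1.458 tilt [ 0.0041 -0.0016] F [-0.8  0.7  6.5] w 52.5 j [-0.24  0.56 -0.34  0.   -0.68  0.35]
   [-0.003, -0.002, -0.513, -0.004, -0.002, 0.002] rows>= 1.0
   [-0.004, -0.001, -0.513, -0.004, -0.002, 0.002] rows>= 1.0
   [-0.895, 0.001, 0.0, 0.0, 0.0, 0.065] rows>= 1.8
   [-0.895, 0.03, 0.0, 0.0, 0.0, 0.065] rows>= 1.8
   [-0.893, 0.059, 0.0, 0.0, 0.0, 0.065] rows>= 1.8
   [-0.891, 0.088, 0.0, 0.0, 0.0, 0.065] rows>= 1.8
```

>>> apply_moves --increments '[[[0,0,-0.3,0,0,0,-1],[0,0,-0.7,0,0,0,-1],[0,0,-1,0,0,0,-1]]]'

```text
clock: 20.4
position: [510.2, -287.7, 187.6]
ee_rot: [0.746, -0.666, 0.001, -0.0]
contact_force: [1.2, -0.5, -0.1]
gripper_width: 52.8
```

>>> apply_moves --increments '[[[-0.3,0,0,0,0,0.065,-1],[-0.6,0,0,0,0,0.065,-1],[-0.895,0,0,0,0,0.065,-1]]]'

```text
clock: 20.7
position: [499.4, -197.7, 185.8]
ee_rot: [0.734, -0.679, 0.001, -0.001]
contact_force: [0.2, 0.7, -2.1]
gripper_width: 52.7
```

>>> apply_moves --increments '[[[-0.3,0.01,0,0,0,0.065,-1],[-0.6,0.02,0,0,0,0.065,-1],[-0.895,0.03,0,0,0,0.065,-1]]]'

```text
clock: 21.0
position: [489.4, -108.4, 185.5]
ee_rot: [0.723, -0.69, 0.0, -0.001]
contact_force: [-0.6, 0.2, -1.0]
gripper_width: 52.6
```

>>> apply_moves --increments '[[[-0.3,0.02,0,0,0,0.065,-1],[-0.6,0.04,0,0,0,0.065,-1],[-0.893,0.06,0,0,0,0.065,-1]]]'

```text
clock: 21.3
position: [479.2, -19.4, 185.6]
ee_rot: [0.712, -0.702, 0.0, -0.001]
contact_force: [-0.0, 0.4, -0.1]
gripper_width: 52.3
```

>>> apply_moves --increments '[[[-0.3,0.03,0,0,0,0.065,-1],[-0.6,0.06,0,0,0,0.065,-1],[-0.89,0.088,0,0,0,0.065,-1],[-0.89,0.088,0,0,0,0.065,-1],[-0.89,0.088,0,0,0,0.065,-1]]]'

```text
clock: 21.8
position: [469.2, 68.7, 185.3]
ee_rot: [-0.701, 0.713, -0.0, 0.0]
contact_force: [-0.8, -0.7, -1.2]
gripper_width: 52.8
```

```bash
python3 - <<'E'
from h import *
plan((471,68.8,120,-1.59))
p=snap('wrist','w15')
E
```

```text
t 21.8 pos [469.2  68.7 185.3] yaw -1.5874 tilt [0.0007 0.0004] F [-0.8 -0.7 -1.2] w 52.8 j [ 0.49  0.26 -0.52 -0.   -0.79 -0.51]
   [-0.001, -0.017, 0.653, -0.001, 0.001, 0.005] rows>= 1.3
```

View pics/w15.png

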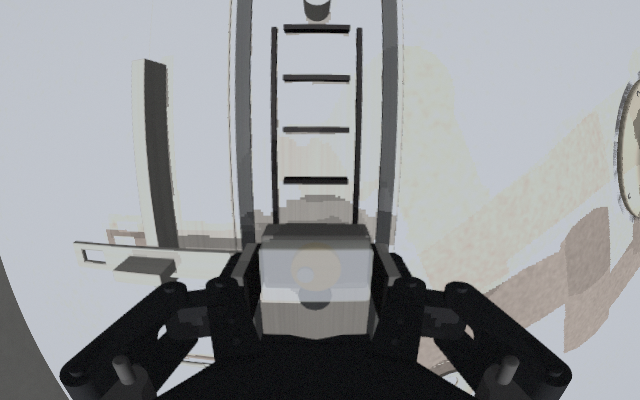

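```bash
python3 - <<'E'
from h import *
p=snap('wrist','w15b')
cv2.imwrite('pics/r15.png',cv2.resize(rectify(p,420,520,-100,80,22,4),None,fx=1,fy=1))
toolview(p,87.3-34,'r15t',7)
print(p['pose'][:3,3])
E
```

```text
[4.69580585e+02 9.28383565e-03 2.56261573e+02]
```

View pics/r15.png

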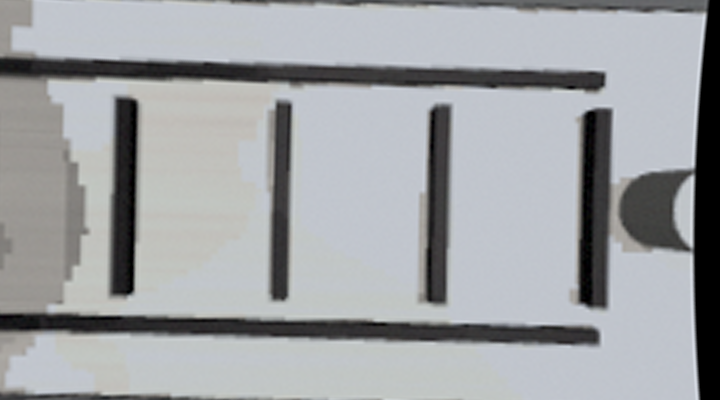

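View pics/r15t.png

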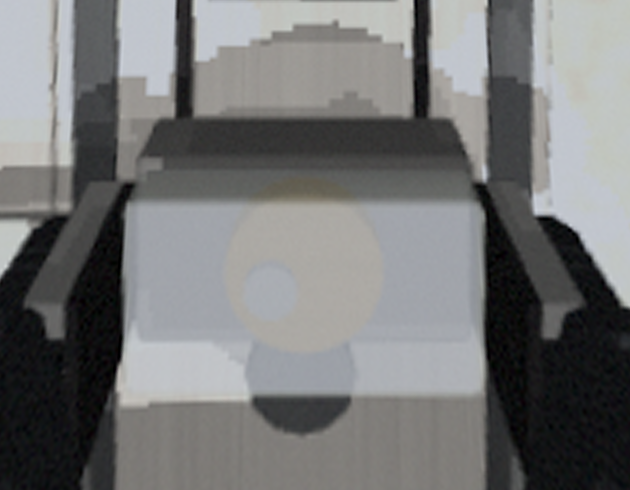

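```bash
python3 - <<'E'
from h import *
plan((472.3,67.8,110,-1.59))
E
```

```text
t 21.9 pos [469.3  67.7 185.1] yaw -1.5895 tilt [0.0002 0.0002] F [ 0.4  0.2 -1.1] w 52.7 j [ 0.49  0.26 -0.52 -0.   -0.79 -0.51]
   [-0.001, -0.03, 0.751, -0.0, 0.0, 0.001] rows>= 1.5
```

>>> apply_moves --increments '[[[0,-0.03,0.3,0,0,0,-1],[0,-0.03,0.6,0,0,0,-1],[0,-0.03,0.75,0,0,0,-1],[0,-0.03,0.75,0,0,0,-1],[0,-0.03,0.75,0,0,0,-1]]]'

```text
clock: 22.4
position: [472.8, 67.6, 110.1]
ee_rot: [-0.7, 0.714, -0.0, -0.0]
contact_force: [-0.3, -0.4, -0.6]
gripper_width: 52.3
```

```bash
python3 - <<'E'
from h import *
st()
p=snap('wrist','w16')
p=snap('side','s16')
cv2.imwrite('pics/s16c.png',cv2.resize(p['img'][140:240,250:370,::-1],None,fx=6,fy=6,interpolation=cv2.INTER_CUBIC))
E
```

```text
t 22.4 pos [472.8  67.6 110.1] yaw -1.5897 tilt [ 0.0002 -0.0002] F [-0.3 -0.4 -0.6] w 52.3 j [ 0.48  0.39 -0.59  0.   -0.6  -0.5 ]
```

View pics/w16.png

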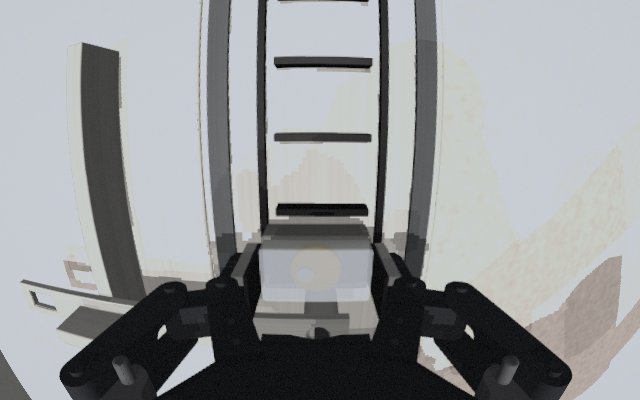

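View pics/s16c.png

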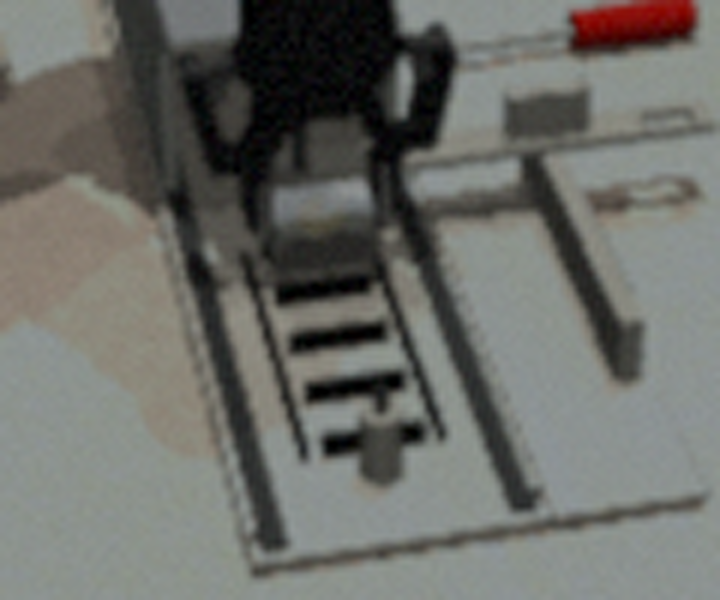

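The lips sit at columns 264 and 379 (mid 321.5) while the box is at 316, so the box is about 3.5 mm too far in +x. Correcting.

>>> apply_moves --increments '[[[0,0.034,0,0,0,0,-1],[0,0.034,0,0,0,0,-1],[0,0.034,0,0,0,0,-1]]]'

```text
clock: 22.8
position: [469.0, 68.3, 110.4]
ee_rot: [-0.701, 0.713, -0.0, 0.001]
contact_force: [-0.5, 0.6, -1.0]
gripper_width: 52.8
```

```bash
python3 - <<'E'
from h import *
st()
p=snap('wrist','w17')
cv2.imwrite('pics/w17c.png',cv2.resize(p['img'][110:330,200:440,::-1],None,fx=3,fy=3,interpolation=cv2.INTER_CUBIC)[:600])
E
```

```text
t 22.8 pos [469.   68.3 110.4] yaw -1.5885 tilt [0.001  0.0005] F [-0.5  0.6 -1. ] w 52.8 j [ 0.49  0.38 -0.6   0.   -0.59 -0.51]
```

View pics/w17c.png

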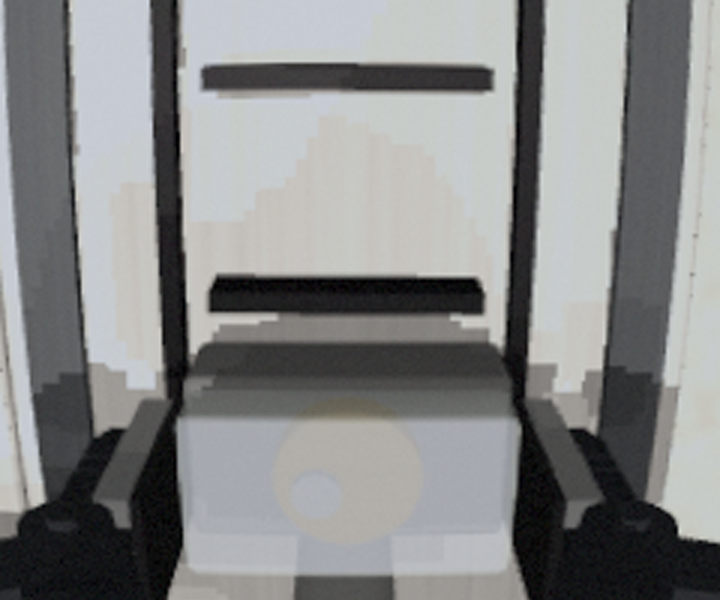

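```bash
python3 - <<'E'
from h import *
p=snap('wrist','w17b')
for r,z in [(110+312/3,22),(110+90/3,22),(110+343/3,23),(110+413/3,57),(110+573/3,57)]: print(at_z(p,(316,r),z,True).round(1))
st()
E
```

```text
[470.2  51.8  22. ]
[469.4  12.   22. ]
[470.3  57.4  23. ]
[470.3  56.   57. ]
[470.8  84.2  57. ]
t 22.9 pos [469.1  68.4 110.1] yaw -1.5885 tilt [0.0006 0.0003] F [-0.7 -0.3 -1. ] w 52.5 j [ 0.49  0.38 -0.6   0.   -0.59 -0.51]
```

>>> apply_moves --increments '[[[0.015,0,0,0,0,0,-1],[0.015,0,0.03,0,0,0,-1],[0.015,0,0.06,0,0,0,-1],[0.015,0,0.09,0,0,0,-1],[0.015,0,0.118,0,0,0,-1],[0.015,0,0.118,0,0,0,-1]]]'

```text
clock: 23.5
position: [468.9, 66.7, 97.6]
ee_rot: [-0.701, 0.713, 0.0, -0.0]
contact_force: [0.2, 0.2, -1.1]
gripper_width: 52.9
```

```bash
python3 - <<'E'
from h import *
st()
p=snap('wrist','w18')
cv2.imwrite('pics/w18c.png',cv2.resize(p['img'][110:330,200:440,::-1],None,fx=3,fy=3,interpolation=cv2.INTER_CUBIC)[:600])
E
```

```text
t 23.5 pos [468.9  66.7  97.6] yaw -1.5887 tilt [-0.0006 -0.0004] F [ 0.2  0.2 -1.1] w 52.9 j [ 0.49  0.4  -0.61  0.   -0.56 -0.5 ]
```

View pics/w18c.png

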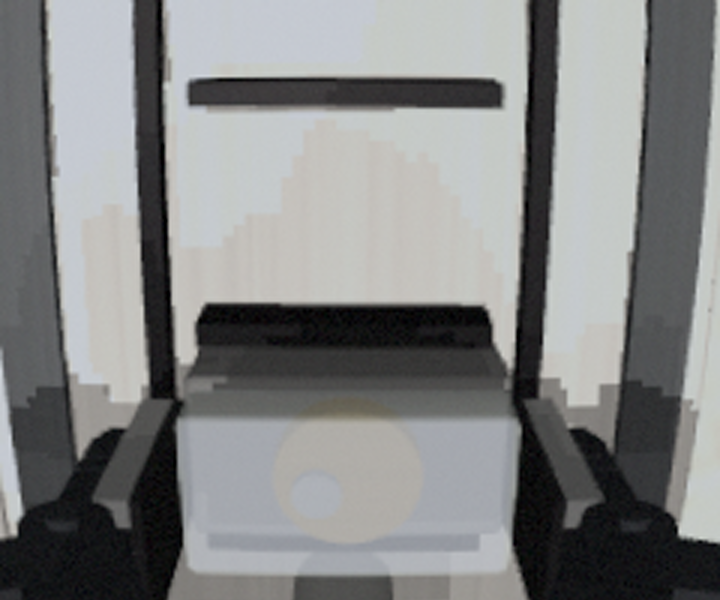

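>>> apply_moves --increments '[[[0,0,0.003,0,0,0,-1],[0,0,0.003,0,0,0,1],[0,0,0.003,0,0,0,1],[0,0,0.003,0,0,0,1],[0,0,0.003,0,0,0,1],[0,0,0.003,0,0,0,1]]]'

```text
clock: 24.15
position: [469.0, 66.8, 97.8]
ee_rot: [-0.701, 0.713, -0.0, 0.0]
contact_force: [0.3, -0.4, -0.2]
gripper_width: 85.3
```

>>> apply_moves --increments '[[[0,0,-0.25,0,0,0,1],[0,0,-0.65,0,0,0,1],[0,0,-1,0,0,0,1],[0,0,-1,0,0,0,1]]]'

```text
clock: 24.55
position: [471.4, 67.7, 202.5]
ee_rot: [-0.701, 0.713, -0.002, 0.005]
contact_force: [0.9, 0.4, 0.1]
gripper_width: 85.3
```

```bash
python3 - <<'E'
from h import *
p=snap('wrist','w19')
plan((440,-240,250,-1.5))
E
```

```text
t 24.6 pos [470.   67.2 200.1] yaw -1.5887 tilt [0.0056 0.0028] F [-0.2 -0.1 -0.9] w 85.5 j [ 0.49  0.24 -0.5   0.   -0.83 -0.5 ]
   [0.769, 0.06, -0.127, -0.003, 0.001, -0.044] rows>= 1.6
   [0.768, 0.078, -0.127, -0.003, 0.001, -0.044] rows>= 1.6
   [0.766, 0.095, -0.126, -0.003, 0.001, -0.044] rows>= 1.6
   [0.763, 0.112, -0.126, -0.003, 0.001, -0.044] rows>= 1.6
```

View pics/w19.png

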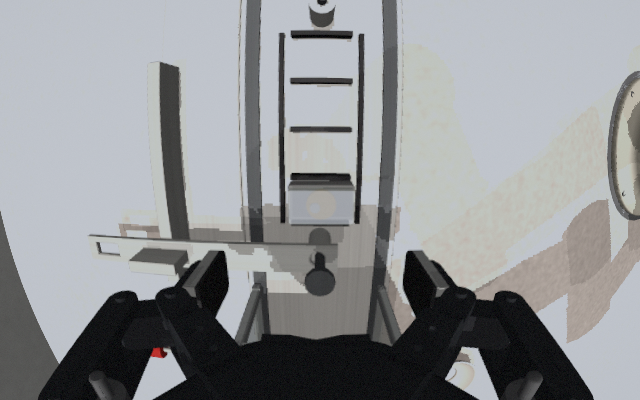

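>>> apply_moves --increments '[[[0.77,0.06,-0.125,0,0,-0.044,1],[0.77,0.06,-0.125,0,0,-0.044,1]]]'

```text
clock: 24.8
position: [460.3, -11.3, 209.3]
ee_rot: [0.709, -0.705, -0.001, 0.001]
contact_force: [0.6, -0.4, -0.1]
gripper_width: 85.6
```

>>> apply_moves --increments '[[[0.77,0.08,-0.125,0,0,-0.044,1],[0.77,0.08,-0.125,0,0,-0.044,1]]]'

```text
clock: 25.0
position: [452.6, -89.2, 221.8]
ee_rot: [0.716, -0.698, -0.001, 0.001]
contact_force: [0.4, 0.4, 0.4]
gripper_width: 85.6
```

>>> apply_moves --increments '[[[0.765,0.095,-0.125,0,0,-0.044,1],[0.765,0.095,-0.125,0,0,-0.044,1]]]'

```text
clock: 25.2
position: [445.3, -166.1, 234.3]
ee_rot: [0.723, -0.69, -0.001, 0.001]
contact_force: [0.4, -0.0, -0.0]
gripper_width: 85.2
```

>>> apply_moves --increments '[[[0.765,0.11,-0.125,0,0,-0.044,1],[0.765,0.11,-0.125,0,0,-0.044,1],[0.765,0.11,-0.125,0,0,-0.044,1],[0.765,0.11,-0.125,0,0,-0.044,1]]]'

```text
clock: 25.6
position: [438.2, -241.1, 246.2]
ee_rot: [0.731, -0.683, -0.001, 0.001]
contact_force: [0.0, 0.5, -0.2]
gripper_width: 85.4
```

```bash
python3 - <<'E'
from h import *
st()
p=snap('wrist','w20')
cv2.imwrite('pics/r20.png',rectify(p,330,590,-440,-240,34,3)[:, :600])
cv2.imwrite('pics/r20.png',rectify(p,330,590,-440,-240,34,2.3))
E
```

```text
t 25.6 pos [ 438.2 -241.1  246.2] yaw -1.5029 tilt [-0.0028  0.0011] F [ 0.   0.5 -0.2] w 85.4 j [-0.18  0.23 -0.38 -0.   -0.97  0.25]
```

View pics/w20.png

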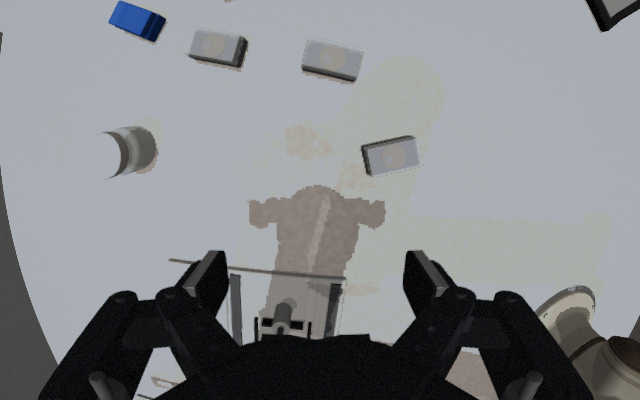

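View pics/r20.png

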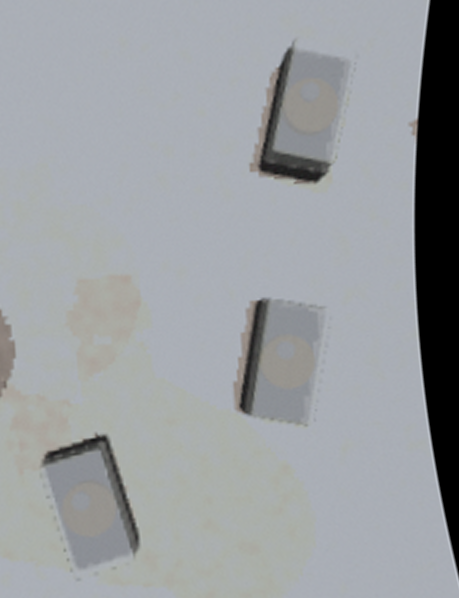

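```bash
python3 - <<'E'
from h import *
plan((368,-279.6,140,-1.281),(368,-279.6,87,-1.281))
E
```

```text
t 25.65 pos [ 438.4 -240.5  246.4] yaw -1.5014 tilt [-0.0026  0.001 ] F [-0.4  0.5  0.3] w 85.4 j [-0.18  0.23 -0.38 -0.   -0.97  0.25]
   [0.171, 0.363, 0.533, 0.002, 0.001, -0.22] rows>= 1.3
   [0.13, 0.381, 0.532, 0.002, 0.001, -0.22] rows>= 1.3
   [0.0, 0.0, 0.53, 0.0, 0.0, 0.0] rows>= 1.1
```

>>> apply_moves --increments '[[[0.17,0.36,0.53,0,0,-0.22,1],[0.17,0.36,0.53,0,0,-0.22,1]]]'

```text
clock: 25.85
position: [401.0, -258.7, 191.3]
ee_rot: [0.768, -0.64, -0.004, 0.001]
contact_force: [-0.8, 1.0, -0.6]
gripper_width: 85.0
```

>>> apply_moves --increments '[[[0.13,0.38,0.5,0,0,-0.22,1],[0.13,0.38,0.5,0,0,-0.22,1],[0.13,0.38,0.5,0,0,-0.22,1],[0.13,0.38,0.5,0,0,-0.22,1]]]'

```text
clock: 26.25
position: [370.2, -279.4, 145.0]
ee_rot: [0.802, -0.597, 0.0, 0.0]
contact_force: [0.2, -0.5, 0.3]
gripper_width: 85.4
```

```bash
python3 - <<'E'
from h import *
plan((368,-279.6,87,-1.281))
p=snap('wrist','w21')
E
```

```text
t 26.25 pos [ 370.2 -279.4  145. ] yaw -1.2792 tilt [ 0.0004 -0.0005] F [ 0.2 -0.5  0.3] w 85.4 j [-0.29  0.31 -0.59  0.   -0.68  0.59]
   [-0.005, 0.022, 0.58, -0.001, -0.001, 0.004] rows>= 1.2
```

View pics/w21.png

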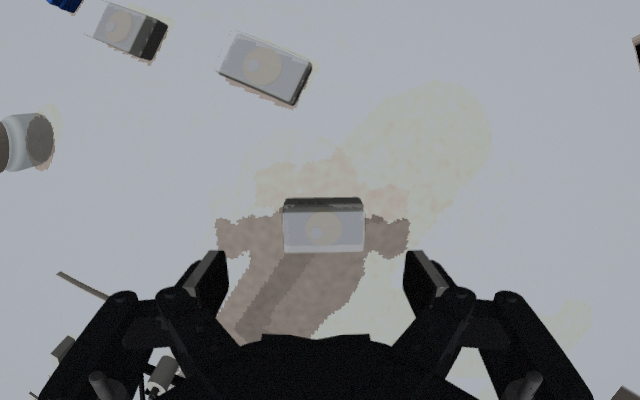

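Box D is centred at column 323 with its edges level. Descending with a 3 mm shift.

>>> apply_moves --increments '[[[0,0.03,0.3,0,0,0,1],[0,0.03,0.58,0,0,0,1],[0,0.03,0.58,0,0,0,1],[0,0.03,0.58,0,0,0,1]]]'

```text
clock: 26.7
position: [367.7, -280.7, 87.6]
ee_rot: [0.802, -0.597, 0.001, -0.0]
contact_force: [0.6, 0.6, 0.8]
gripper_width: 85.7
```

>>> apply_moves --increments '[[[0,0,0,0,0,0,-1],[0,0,0,0,0,0,-1],[0,0,0,0,0,0,-1],[0,0,0,0,0,0,-1],[0,0,0,0,0,0,-1],[0,0,0,0,0,0,-1]]]'

```text
clock: 27.3
position: [367.3, -281.0, 88.4]
ee_rot: [0.802, -0.597, 0.001, -0.0]
contact_force: [-0.9, 1.7, 7.4]
gripper_width: 52.6
```

```bash
python3 - <<'E'
from h import *
p=snap('wrist','w22')
P,_,_=cur()
toolview(p,P[2]-34,'r22',7)
plan((P[0],P[1],190,-1.281),(469,-53.2,190,-1.589))
E
```

```text
t 27.35 pos [ 367.3 -281.    88.4] yaw -1.2802 tilt [ 0.0028 -0.0012] F [-0.2  2.1  6.5] w 52.7 j [-0.3   0.41 -0.64  0.   -0.52  0.59]
   [0.001, -0.001, -0.508, -0.002, -0.002, 0.001] rows>= 1.0
   [0.0, -0.001, -0.508, -0.002, -0.002, 0.001] rows>= 1.0
   [-0.631, -0.542, 0.0, 0.0, 0.0, 0.205] rows>= 1.7
   [-0.683, -0.474, 0.0, 0.0, 0.0, 0.205] rows>= 1.7
   [-0.728, -0.402, 0.0, 0.0, 0.0, 0.205] rows>= 1.7
```

View pics/r22.png

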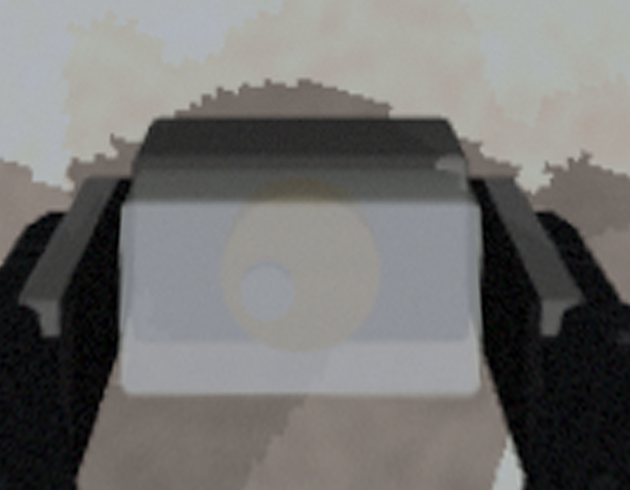

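```bash
python3 - <<'E'
from h import *
P,_,_=cur()
plan((P[0],P[1],187,-1.281),(468.2,26.8,187,-1.589))
E
```

```text
t 27.35 pos [ 367.3 -281.    88.4] yaw -1.2802 tilt [ 0.0028 -0.0012] F [-0.2  2.1  6.5] w 52.7 j [-0.3   0.41 -0.64  0.   -0.52  0.59]
   [0.001, -0.001, -0.493, -0.002, -0.002, 0.001] rows>= 1.0
   [0.0, -0.001, -0.493, -0.002, -0.002, 0.001] rows>= 1.0
   [-0.887, -0.616, 0.0, 0.0, 0.0, 0.205] rows>= 2.2
   [-0.946, -0.521, 0.0, 0.0, 0.0, 0.205] rows>= 2.2
   [-0.994, -0.422, 0.0, 0.0, 0.0, 0.205] rows>= 2.2
```

>>> apply_moves --increments '[[[0,0,-0.3,0,0,0,-1],[0,0,-0.7,0,0,0,-1],[0,0,-0.99,0,0,0,-1]]]'

```text
clock: 27.65
position: [366.7, -280.9, 188.4]
ee_rot: [0.802, -0.597, 0.001, -0.0]
contact_force: [1.2, -0.5, 0.6]
gripper_width: 52.1
```

>>> apply_moves --increments '[[[-0.3,-0.2,0,0,0,0.07,-1],[-0.6,-0.4,0,0,0,0.14,-1],[-0.887,-0.616,0,0,0,0.205,-1]]]'

```text
clock: 27.95
position: [399.9, -177.1, 186.7]
ee_rot: [0.769, -0.639, 0.001, -0.001]
contact_force: [0.5, -0.6, -1.0]
gripper_width: 52.8
```

>>> apply_moves --increments '[[[-0.3,-0.17,0,0,0,0.07,-1],[-0.65,-0.35,0,0,0,0.14,-1],[-0.946,-0.52,0,0,0,0.205,-1]]]'

```text
clock: 28.25
position: [433.6, -73.9, 186.5]
ee_rot: [0.736, -0.677, 0.0, -0.001]
contact_force: [0.8, -0.2, -0.8]
gripper_width: 52.2
```

>>> apply_moves --increments '[[[-0.35,-0.14,0,0,0,0.07,-1],[-0.7,-0.28,0,0,0,0.14,-1],[-0.994,-0.42,0,0,0,0.205,-1],[-0.994,-0.42,0,0,0,0.205,-1],[-0.994,-0.42,0,0,0,0.205,-1]]]'

```text
clock: 28.75
position: [466.7, 27.6, 186.0]
ee_rot: [-0.701, 0.713, 0.0, 0.0]
contact_force: [-0.7, -0.3, -1.2]
gripper_width: 52.4
```

```bash
python3 - <<'E'
from h import *
plan((468.2,26.8,115,-1.589))
E
```

```text
t 28.75 pos [466.7  27.6 186. ] yaw -1.587 tilt [0.     0.0003] F [-0.7 -0.3 -1.2] w 52.4 j [ 0.41  0.25 -0.53 -0.   -0.79 -0.42]
   [0.008, -0.015, 0.71, -0.0, 0.001, 0.004] rows>= 1.4
```

>>> apply_moves --increments '[[[0,-0.013,0.3,0,0,0.004,-1],[0,-0.013,0.6,0,0,0.004,-1],[0,-0.013,0.74,0,0,0.004,-1],[0,-0.013,0.74,0,0,0.004,-1],[0,-0.013,0.74,0,0,0.004,-1]]]'

```text
clock: 29.25
position: [468.2, 26.4, 112.2]
ee_rot: [-0.7, 0.714, -0.0, 0.0]
contact_force: [-0.3, 0.6, -0.2]
gripper_width: 52.3
```

```bash
python3 - <<'E'
from h import *
plan((468.2,26.8,99,-1.589))
p=snap('wrist','w23')
cv2.imwrite('pics/w23c.png',cv2.resize(p['img'][110:330,200:440,::-1],None,fx=3,fy=3,interpolation=cv2.INTER_CUBIC)[:600])
E
```

```text
t 29.25 pos [468.2  26.4 112.2] yaw -1.5911 tilt [ 0.0002 -0.0001] F [-0.3  0.6 -0.2] w 52.3 j [ 0.4   0.37 -0.61  0.   -0.59 -0.42]
   [-0.004, 0.001, 0.132, -0.0, -0.0, -0.004] rows>= 0.3
```

View pics/w23c.png

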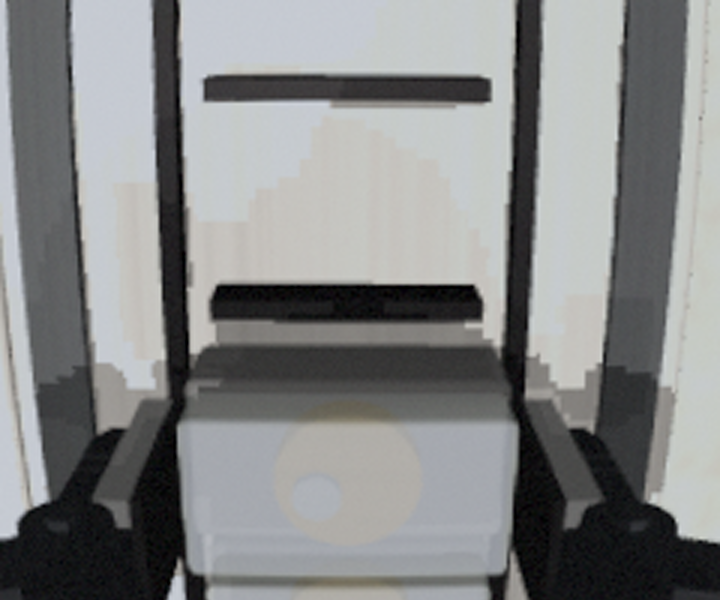

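>>> apply_moves --increments '[[[0,0,0.04,0,0,0,-1],[0,0,0.08,0,0,0,-1],[0,0,0.12,0,0,0,-1],[0,0,0.138,0,0,0,-1],[0,0,0.138,0,0,0,-1]]]'

```text
clock: 29.8
position: [468.1, 27.1, 98.4]
ee_rot: [-0.7, 0.714, -0.0, -0.0]
contact_force: [-2.0, 1.0, 6.2]
gripper_width: 53.0
```

```bash
python3 - <<'E'
from h import *
st()
p=snap('wrist','w24')
cv2.imwrite('pics/w24c.png',cv2.resize(p['img'][110:330,200:440,::-1],None,fx=3,fy=3,interpolation=cv2.INTER_CUBIC)[:600])
E
```

```text
t 29.8 pos [468.1  27.1  98.4] yaw -1.5898 tilt [-0.0004 -0.0004] F [-2.   1.   6.2] w 53.0 j [ 0.41  0.4  -0.62  0.   -0.56 -0.42]
```

View pics/w24c.png

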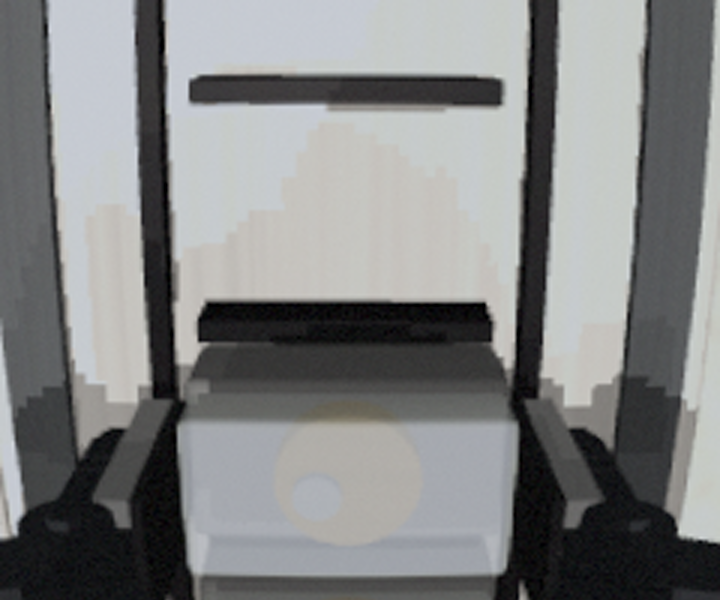

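Seated on the floor (+6 N contact at 98.4). Release, then go back to the view pose.

>>> apply_moves --increments '[[[0,0,0,0,0,0,1],[0,0,0,0,0,0,1],[0,0,0,0,0,0,1],[0,0,0,0,0,0,1],[0,0,0,0,0,0,1]]]'

```text
clock: 30.35
position: [468.2, 27.1, 97.8]
ee_rot: [-0.7, 0.714, 0.0, -0.0]
contact_force: [-0.5, 0.3, -0.2]
gripper_width: 85.4
```

>>> apply_moves --increments '[[[0,0,-0.25,0,0,0,1],[0,0,-0.65,0,0,0,1],[0,0,-1,0,0,0,1],[0,0,-1,0,0,0,1]]]'

```text
clock: 30.75
position: [470.8, 27.9, 202.6]
ee_rot: [-0.701, 0.714, -0.003, 0.005]
contact_force: [-0.7, 0.7, -0.5]
gripper_width: 85.5
```

```bash
python3 - <<'E'
from h import *
p=snap('wrist','w25')
plan((480,-260,240,-1.65))
E
```

```text
t 30.8 pos [469.3  27.5 200.2] yaw -1.5902 tilt [0.0056 0.0023] F [-0.3 -0.1 -0.4] w 85.0 j [ 0.41  0.23 -0.51  0.   -0.82 -0.42]
   [0.957, -0.055, -0.135, -0.004, 0.002, 0.04] rows>= 1.9
   [0.956, -0.074, -0.134, -0.004, 0.002, 0.04] rows>= 1.9
   [0.954, -0.093, -0.133, -0.004, 0.002, 0.04] rows>= 1.9
```

View pics/w25.png

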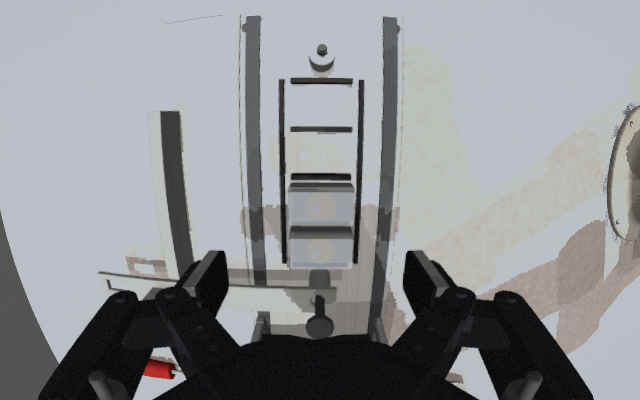

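Both boxes are in bays 2 and 3. Back to the pick area for C and B.

>>> apply_moves --increments '[[[0.955,-0.055,-0.13,0,0,0.04,1],[0.955,-0.055,-0.13,0,0,0.04,1],[0.955,-0.055,-0.13,0,0,0.04,1]]]'

```text
clock: 31.1
position: [471.1, -72.0, 210.1]
ee_rot: [-0.691, 0.723, 0.0, -0.001]
contact_force: [-0.6, 0.2, 0.3]
gripper_width: 85.7
```

>>> apply_moves --increments '[[[0.955,-0.075,-0.13,0,0,0.04,1],[0.955,-0.075,-0.13,0,0,0.04,1],[0.955,-0.075,-0.13,0,0,0.04,1]]]'

```text
clock: 31.4
position: [475.4, -167.6, 223.1]
ee_rot: [-0.684, 0.73, 0.0, -0.001]
contact_force: [-0.2, 0.6, -0.2]
gripper_width: 85.6
```

>>> apply_moves --increments '[[[0.955,-0.09,-0.13,0,0,0.04,1],[0.955,-0.09,-0.13,0,0,0.04,1],[0.955,-0.09,-0.13,0,0,0.04,1],[0.955,-0.09,-0.13,0,0,0.04,1],[0.955,-0.09,-0.13,0,0,0.04,1]]]'

```text
clock: 31.9
position: [478.4, -258.9, 235.7]
ee_rot: [-0.679, 0.734, 0.001, -0.001]
contact_force: [0.1, 0.3, 0.0]
gripper_width: 85.4
```

```bash
python3 - <<'E'
from h import *
st()
p=snap('wrist','w26')
cv2.imwrite('pics/r26.png',rectify(p,380,600,-460,-280,34,2.7))
E
```

```text
t 31.9 pos [ 478.4 -258.9  235.7] yaw -1.6495 tilt [-0.0024  0.001 ] F [0.1 0.3 0. ] w 85.4 j [-0.2   0.31 -0.29 -0.   -0.97  0.12]
```

View pics/r26.png

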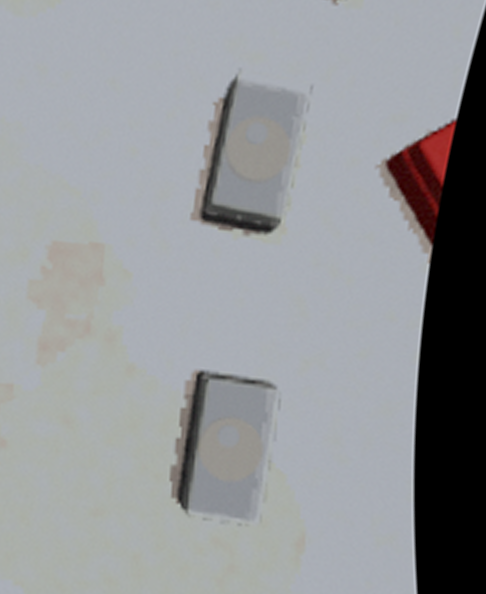

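View pics/w26.png

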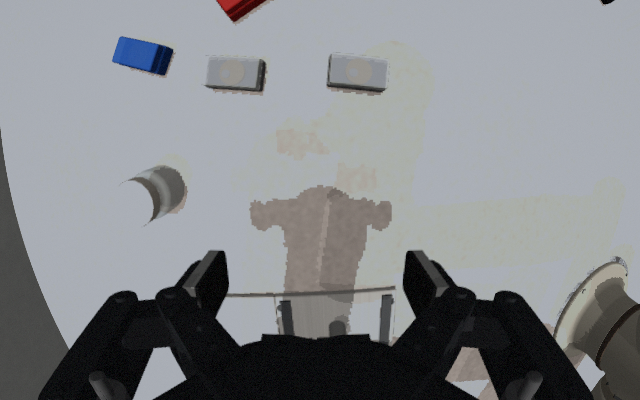

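```bash
python3 - <<'E'
from h import *
plan((432.7,-366.3,145,-1.70))
E
```

```text
t 31.95 pos [ 478.6 -258.7  236. ] yaw -1.6488 tilt [-0.0018  0.0008] F [ 0.5  0.6 -0.4] w 85.2 j [-0.2   0.31 -0.29 -0.   -0.97  0.12]
   [0.554, 0.186, 0.455, 0.002, 0.001, 0.051] rows>= 1.5
   [0.559, 0.172, 0.455, 0.002, 0.001, 0.051] rows>= 1.5
```

>>> apply_moves --increments '[[[0.555,0.185,0.44,0,0,0.05,1],[0.555,0.185,0.44,0,0,0.05,1]]]'

```text
clock: 32.15
position: [455.0, -313.0, 191.1]
ee_rot: [-0.67, 0.743, 0.001, -0.0]
contact_force: [-0.4, -0.0, -0.9]
gripper_width: 85.4
```

>>> apply_moves --increments '[[[0.56,0.175,0.44,0,0,0.05,1],[0.56,0.175,0.44,0,0,0.05,1],[0.56,0.175,0.44,0,0,0.05,1],[0.56,0.175,0.44,0,0,0.05,1]]]'

```text
clock: 32.55
position: [433.1, -367.0, 148.8]
ee_rot: [-0.66, 0.751, 0.0, -0.0]
contact_force: [-0.1, 0.1, 0.7]
gripper_width: 85.6
```

```bash
python3 - <<'E'
from h import *
plan((432.7,-366.3,87,-1.70))
p=snap('wrist','w27')
E
```

```text
t 32.55 pos [ 433.1 -367.   148.8] yaw -1.6992 tilt [-0.0007  0.0002] F [-0.1  0.1  0.7] w 85.6 j [-0.42  0.45 -0.33  0.   -0.79  0.29]
   [-0.006, 0.005, 0.618, 0.001, 0.0, 0.002] rows>= 1.2
```

View pics/w27.png

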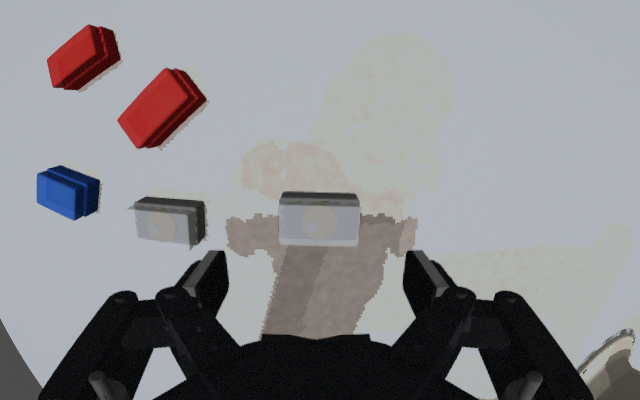

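>>> apply_moves --increments '[[[-0.004,0.003,0.3,0,0,0,1],[-0.004,0.003,0.61,0,0,0,1],[-0.004,0.003,0.61,0,0,0,1],[-0.004,0.003,0.61,0,0,0,1]]]'

```text
clock: 33.0
position: [433.6, -366.8, 88.9]
ee_rot: [-0.661, 0.751, -0.001, -0.0]
contact_force: [1.4, 0.2, 0.2]
gripper_width: 85.8
```

>>> apply_moves --increments '[[[0,0,0,0,0,0,-1],[0,0,0,0,0,0,-1],[0,0,0,0,0,0,-1],[0,0,0,0,0,0,-1],[0,0,0,0,0,0,-1],[0,0,0,0,0,0,-1]]]'

```text
clock: 33.6
position: [433.6, -367.8, 90.0]
ee_rot: [-0.66, 0.751, -0.002, 0.001]
contact_force: [-0.3, 1.1, 6.2]
gripper_width: 52.4
```

```bash
python3 - <<'E'
from h import *
p=snap('wrist','w28')
P,M,_=cur()
toolview(p,P[2]-34,'r28',7)
plan((P[0],P[1],186,yaw(M)),(467.5,-13.2,186,-1.589))
E
```

```text
t 33.65 pos [ 433.6 -367.8   90. ] yaw -1.6996 tilt [ 0.0031 -0.0019] F [0.2 1.4 6.3] w 52.3 j [-0.42  0.53 -0.38  0.   -0.66  0.29]
   [0.001, -0.003, -0.96, -0.007, -0.003, 0.0] rows>= 1.9
   [-0.89, 0.03, 0.0, 0.0, 0.0, -0.055] rows>= 1.8
   [-0.891, 0.005, 0.0, 0.0, 0.0, -0.055] rows>= 1.8
   [-0.89, -0.019, 0.0, 0.0, 0.0, -0.055] rows>= 1.8
   [-0.89, -0.044, 0.0, 0.0, 0.0, -0.055] rows>= 1.8
```

View pics/r28.png

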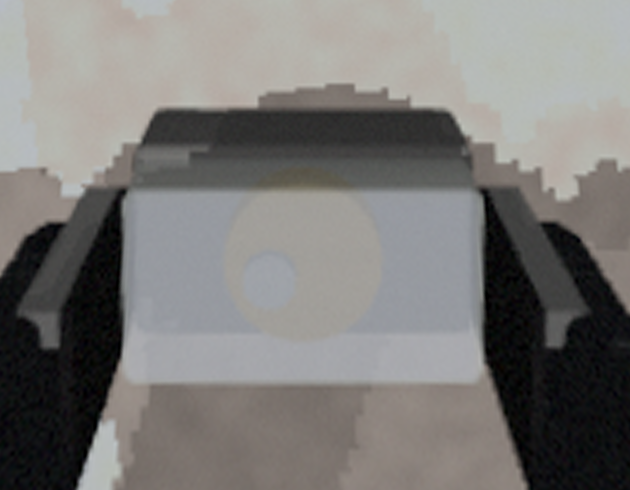

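>>> apply_moves --increments '[[[0,0,-0.3,0,0,0,-1],[0,0,-0.7,0,0,0,-1],[0,0,-0.97,0,0,0,-1]]]'

```text
clock: 33.95
position: [433.1, -367.8, 187.8]
ee_rot: [-0.66, 0.751, -0.002, 0.001]
contact_force: [0.2, -0.5, -0.8]
gripper_width: 52.2
```

>>> apply_moves --increments '[[[-0.3,0.01,0,0,0,-0.02,-1],[-0.6,0.02,0,0,0,-0.04,-1],[-0.89,0.03,0,0,0,-0.055,-1]]]'

```text
clock: 34.25
position: [440.8, -277.9, 185.7]
ee_rot: [-0.67, 0.743, -0.001, 0.001]
contact_force: [0.6, -0.6, -1.2]
gripper_width: 52.3
```

>>> apply_moves --increments '[[[-0.3,0.005,0,0,0,-0.02,-1],[-0.6,0.005,0,0,0,-0.04,-1],[-0.89,0.005,0,0,0,-0.055,-1]]]'

```text
clock: 34.55
position: [449.5, -189.0, 185.5]
ee_rot: [-0.68, 0.733, -0.0, 0.0]
contact_force: [1.3, -0.1, -1.7]
gripper_width: 52.5
```

>>> apply_moves --increments '[[[-0.3,-0.007,0,0,0,-0.02,-1],[-0.6,-0.013,0,0,0,-0.04,-1],[-0.89,-0.019,0,0,0,-0.055,-1]]]'

```text
clock: 34.85
position: [458.0, -100.3, 185.5]
ee_rot: [-0.69, 0.723, -0.0, 0.001]
contact_force: [0.5, 0.3, -0.5]
gripper_width: 52.5
```

>>> apply_moves --increments '[[[-0.3,-0.015,0,0,0,-0.02,-1],[-0.6,-0.03,0,0,0,-0.04,-1],[-0.9,-0.044,0,0,0,-0.055,-1],[-0.9,-0.044,0,0,0,-0.055,-1],[-0.9,-0.044,0,0,0,-0.055,-1],[-0.9,-0.044,0,0,0,-0.055,-1]]]'

```text
clock: 35.45
position: [466.5, -12.4, 185.0]
ee_rot: [-0.7, 0.714, 0.0, -0.0]
contact_force: [-0.7, 1.0, -0.1]
gripper_width: 52.5
```

```bash
python3 - <<'E'
from h import *
plan((467.5,-11.7,114,-1.589))
E
```

```text
t 35.45 pos [466.5 -12.4 185. ] yaw -1.5911 tilt [-0.0001  0.0001] F [-0.7  1.  -0.1] w 52.5 j [ 0.32  0.25 -0.53 -0.   -0.79 -0.34]
   [-0.007, -0.01, 0.71, 0.0, 0.0, -0.004] rows>= 1.4
```

>>> apply_moves --increments '[[[-0.007,-0.01,0.3,0,0,-0.004,-1],[-0.007,-0.01,0.6,0,0,-0.004,-1],[-0.007,-0.01,0.72,0,0,-0.004,-1],[-0.007,-0.01,0.72,0,0,-0.004,-1],[-0.007,-0.01,0.72,0,0,-0.004,-1]]]'

```text
clock: 35.95
position: [468.1, -11.8, 113.2]
ee_rot: [-0.701, 0.714, -0.0, 0.0]
contact_force: [-0.0, 0.5, -0.4]
gripper_width: 52.6
```

```bash
python3 - <<'E'
from h import *
plan((467.5,-11.7,100.2,-1.589))
p=snap('wrist','w29')
cv2.imwrite('pics/w29c.png',cv2.resize(p['img'][110:330,200:440,::-1],None,fx=3,fy=3,interpolation=cv2.INTER_CUBIC)[:600])
E
```

```text
t 35.95 pos [468.1 -11.8 113.2] yaw -1.5893 tilt [ 0.0003 -0.0002] F [-0.   0.5 -0.4] w 52.6 j [ 0.32  0.37 -0.61  0.   -0.59 -0.34]
   [-0.001, 0.006, 0.13, -0.001, -0.0, -0.001] rows>= 0.3
```

View pics/w29c.png

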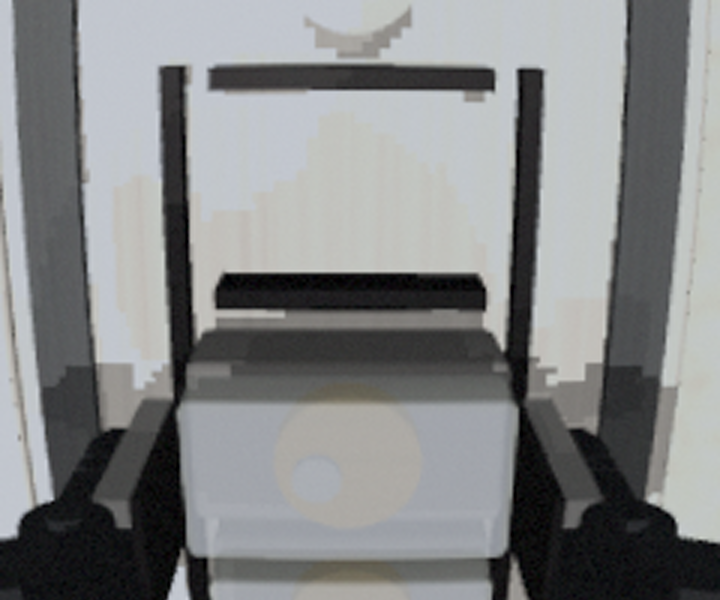

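>>> apply_moves --increments '[[[-0.004,0.003,0.04,0,0,0,-1],[-0.004,0.003,0.08,0,0,0,-1],[-0.004,0.003,0.12,0,0,0,-1],[-0.004,0.003,0.135,0,0,0,-1],[-0.004,0.003,0.135,0,0,0,-1]]]'

```text
clock: 36.5
position: [467.4, -10.7, 100.0]
ee_rot: [-0.701, 0.713, -0.0, -0.0]
contact_force: [-1.9, 0.8, 6.4]
gripper_width: 52.8
```

```bash
python3 - <<'E'
from h import *
st()
p=snap('wrist','w30')
cv2.imwrite('pics/w30c.png',cv2.resize(p['img'][110:330,200:440,::-1],None,fx=3,fy=3,interpolation=cv2.INTER_CUBIC)[:600])
E
```

```text
t 36.5 pos [467.4 -10.7 100. ] yaw -1.5878 tilt [-0.0002 -0.0003] F [-1.9  0.8  6.4] w 52.8 j [ 0.33  0.39 -0.62  0.   -0.56 -0.34]
```

View pics/w30c.png

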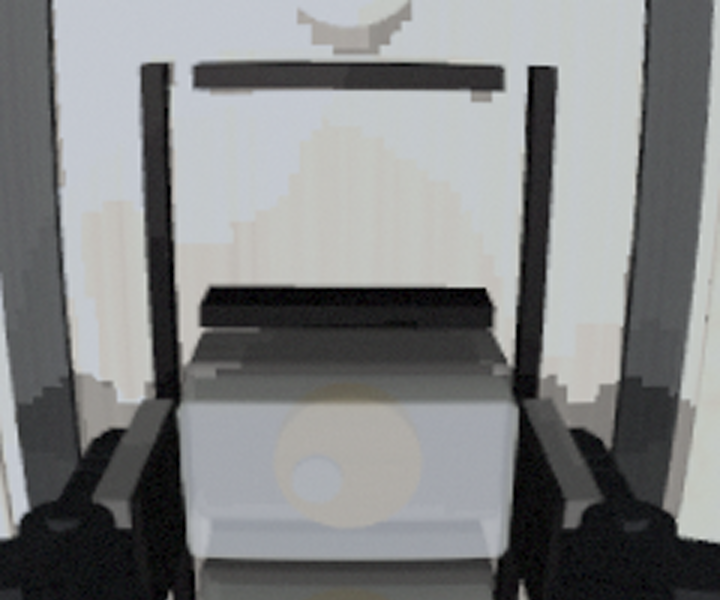

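Seated in bay 1. Release, then on to B.

>>> apply_moves --increments '[[[0,0,0,0,0,0,1],[0,0,0,0,0,0,1],[0,0,0,0,0,0,1],[0,0,0,0,0,0,1],[0,0,0,0,0,0,1]]]'

```text
clock: 37.05
position: [467.5, -10.8, 99.3]
ee_rot: [-0.701, 0.713, 0.0, -0.0]
contact_force: [-0.3, -0.5, -0.2]
gripper_width: 85.2
```

>>> apply_moves --increments '[[[0,0,-0.25,0,0,0,1],[0,0,-0.65,0,0,0,1],[0,0,-1,0,0,0,1],[0,0,-1,0,0,0,1]]]'

```text
clock: 37.45
position: [470.1, -10.2, 204.1]
ee_rot: [-0.701, 0.713, -0.003, 0.005]
contact_force: [0.7, 0.6, 0.5]
gripper_width: 85.7
```

```bash
python3 - <<'E'
from h import *
p=snap('wrist','w31')
plan((520,-290,220,-1.76))
E
```

```text
t 37.5 pos [468.6 -10.4 201.7] yaw -1.5882 tilt [0.0058 0.0018] F [-0.3 -0.6 -0.6] w 85.2 j [ 0.33  0.23 -0.51  0.   -0.83 -0.34]
   [0.929, -0.188, -0.062, -0.004, 0.002, 0.115] rows>= 1.9
   [0.916, -0.241, -0.061, -0.004, 0.002, 0.115] rows>= 1.9
   [0.901, -0.293, -0.061, -0.004, 0.002, 0.115] rows>= 1.9
```

View pics/w31.png

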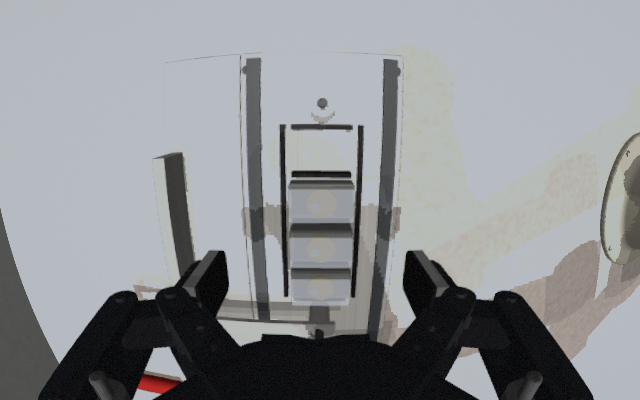

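>>> apply_moves --increments '[[[0.93,-0.19,-0.06,0,0,0.115,1],[0.93,-0.19,-0.06,0,0,0.115,1],[0.93,-0.19,-0.06,0,0,0.115,1]]]'

```text
clock: 37.8
position: [484.8, -107.5, 204.2]
ee_rot: [-0.678, 0.735, 0.0, -0.001]
contact_force: [-1.2, 0.1, 0.0]
gripper_width: 85.7
```

>>> apply_moves --increments '[[[0.915,-0.24,-0.06,0,0,0.115,1],[0.915,-0.24,-0.06,0,0,0.115,1],[0.915,-0.24,-0.06,0,0,0.115,1]]]'

```text
clock: 38.1
position: [502.2, -200.5, 209.9]
ee_rot: [-0.657, 0.754, 0.0, -0.001]
contact_force: [-0.0, -0.1, -0.2]
gripper_width: 85.5
```

>>> apply_moves --increments '[[[0.9,-0.295,-0.06,0,0,0.115,1],[0.9,-0.295,-0.06,0,0,0.115,1],[0.9,-0.295,-0.06,0,0,0.115,1],[0.9,-0.295,-0.06,0,0,0.115,1],[0.9,-0.295,-0.06,0,0,0.115,1]]]'

```text
clock: 38.6
position: [518.7, -289.0, 216.3]
ee_rot: [-0.637, 0.771, 0.001, -0.001]
contact_force: [-0.7, 0.2, 0.1]
gripper_width: 85.4
```

```bash
python3 - <<'E'
from h import *
st()
p=snap('wrist','w32')
cv2.imwrite('pics/r32.png',rectify(p,470,610,-450,-290,34,4))
plan((543,-376.3,145,-1.756))
E
```

```text
t 38.6 pos [ 518.7 -289.   216.3] yaw -1.7601 tilt [-0.0024  0.0011] F [-0.7  0.2  0.1] w 85.4 j [-0.24  0.41 -0.19 -0.   -0.97  0.05]
t 38.65 pos [ 518.9 -288.8  216.7] yaw -1.7594 tilt [-0.0017  0.0008] F [-0.6  0.2  0.5] w 85.5 j [-0.24  0.41 -0.19 -0.   -0.97  0.05]
   [0.814, -0.402, 0.716, 0.004, 0.001, -0.007] rows>= 2.3
```

View pics/r32.png

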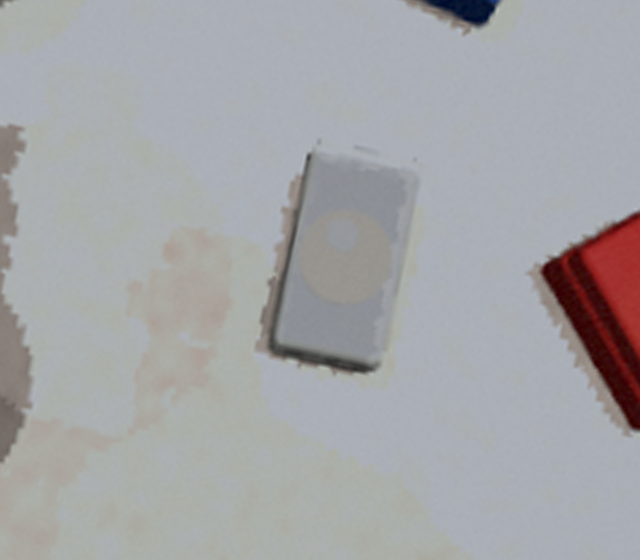

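View pics/w32.png

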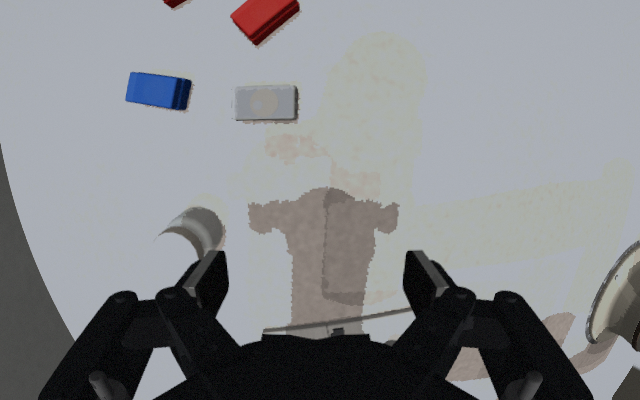

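>>> apply_moves --increments '[[[0.4,-0.2,0.3,0,0,0,0.7],[0.81,-0.41,0.68,0,0,-0.015,0.7],[0.81,-0.41,0.68,0,0,-0.015,0.7],[0.81,-0.41,0.68,0,0,-0.015,0.7],[0.81,-0.41,0.68,0,0,-0.015,0.7]]]'

```text
clock: 39.15
position: [544.5, -376.4, 150.1]
ee_rot: [-0.64, 0.768, -0.0, 0.0]
contact_force: [0.2, -0.4, -0.3]
gripper_width: 72.8
```

```bash
python3 - <<'E'
from h import *
plan((544,-376.5,87.5,-1.751))
p=snap('wrist','w33')
E
```

```text
t 39.15 pos [ 544.5 -376.4  150.1] yaw -1.7521 tilt [ 0.0001 -0.0001] F [ 0.2 -0.4 -0.3] w 72.8 j [-0.36  0.58 -0.08  0.   -0.91  0.18]
   [0.002, 0.005, 0.626, -0.0, -0.0, -0.002] rows>= 1.3
```

View pics/w33.png

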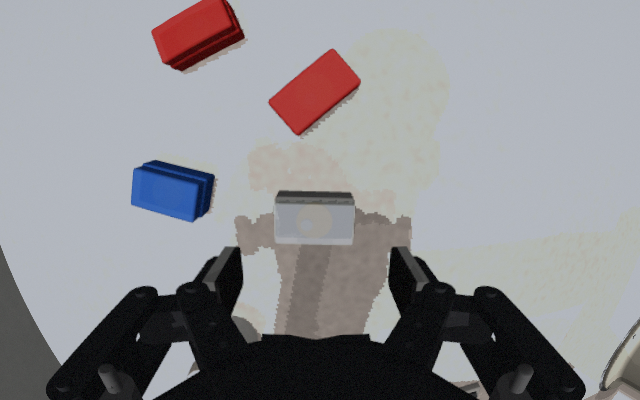

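>>> apply_moves --increments '[[[0,0.005,0.3,0,0,0,0.7],[0,0.005,0.62,0,0,0,0.7],[0,0.005,0.62,0,0,0,0.7],[0,0.005,0.62,0,0,0,0.7]]]'

```text
clock: 39.6
position: [544.5, -376.8, 89.1]
ee_rot: [-0.64, 0.768, -0.001, 0.0]
contact_force: [-0.2, 0.1, -0.1]
gripper_width: 72.7
```

>>> apply_moves --increments '[[[0,0,0,0,0,0,-1],[0,0,0,0,0,0,-1],[0,0,0,0,0,0,-1],[0,0,0,0,0,0,-1],[0,0,0,0,0,0,-1],[0,0,0,0,0,0,-1]]]'

```text
clock: 40.2
position: [545.4, -377.9, 90.7]
ee_rot: [-0.64, 0.768, -0.003, 0.001]
contact_force: [1.3, 1.8, 6.6]
gripper_width: 52.4
```

```bash
python3 - <<'E'
from h import *
p=snap('wrist','w34')
P,M,_=cur()
toolview(p,P[2]-34,'r34',7)
plan((P[0],P[1],186,yaw(M)),(466.8,-52.7,186,-1.589))
E
```

```text
t 40.25 pos [ 545.4 -377.9   90.7] yaw -1.7522 tilt [ 0.0049 -0.0026] F [-0.1  0.9  5.9] w 52.5 j [-0.36  0.65 -0.13  0.   -0.79  0.18]
   [0.002, -0.005, -0.953, -0.01, -0.003, 0.0] rows>= 1.9
   [-0.764, 0.34, 0.0, 0.0, 0.0, -0.082] rows>= 1.7
   [-0.777, 0.309, 0.0, 0.0, 0.0, -0.082] rows>= 1.7
   [-0.789, 0.277, 0.0, 0.0, 0.0, -0.082] rows>= 1.7
   [-0.8, 0.244, 0.0, 0.0, 0.0, -0.082] rows>= 1.7
```

View pics/r34.png

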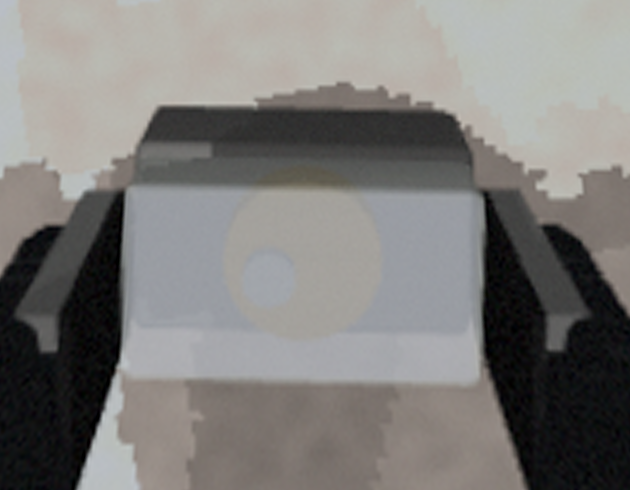

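>>> apply_moves --increments '[[[0,0,-0.3,0,0,0,-1],[0,0,-0.7,0,0,0,-1],[0,0,-0.96,0,0,0,-1]]]'

```text
clock: 40.55
position: [544.5, -377.9, 187.1]
ee_rot: [-0.64, 0.768, -0.002, 0.001]
contact_force: [0.1, -0.5, -0.4]
gripper_width: 52.6
```

>>> apply_moves --increments '[[[-0.25,0.11,0,0,0,-0.03,-1],[-0.5,0.22,0,0,0,-0.06,-1],[-0.765,0.34,0,0,0,-0.082,-1]]]'

```text
clock: 40.85
position: [523.8, -295.4, 184.4]
ee_rot: [-0.655, 0.756, -0.001, 0.001]
contact_force: [1.4, 0.1, -0.9]
gripper_width: 52.6
```

>>> apply_moves --increments '[[[-0.25,0.1,0,0,0,-0.03,-1],[-0.5,0.2,0,0,0,-0.06,-1],[-0.78,0.31,0,0,0,-0.082,-1]]]'

```text
clock: 41.15
position: [504.2, -213.6, 184.2]
ee_rot: [-0.671, 0.742, -0.001, 0.001]
contact_force: [0.0, 0.0, 0.4]
gripper_width: 52.0
```

>>> apply_moves --increments '[[[-0.25,0.09,0,0,0,-0.03,-1],[-0.5,0.18,0,0,0,-0.06,-1],[-0.79,0.277,0,0,0,-0.082,-1]]]'

```text
clock: 41.45
position: [484.6, -132.2, 184.3]
ee_rot: [-0.686, 0.728, -0.001, 0.001]
contact_force: [0.5, 0.3, -1.1]
gripper_width: 52.3
```

>>> apply_moves --increments '[[[-0.25,0.08,0,0,0,-0.03,-1],[-0.5,0.16,0,0,0,-0.06,-1],[-0.81,0.244,0,0,0,-0.082,-1],[-0.81,0.244,0,0,0,-0.082,-1],[-0.81,0.244,0,0,0,-0.082,-1],[-0.81,0.244,0,0,0,-0.082,-1]]]'

```text
clock: 42.05
position: [465.5, -51.1, 183.9]
ee_rot: [-0.7, 0.714, -0.0, 0.0]
contact_force: [-0.1, 0.3, -1.5]
gripper_width: 52.3
```

```bash
python3 - <<'E'
from h import *
plan((466.6,-50.8,115,-1.589))
p=snap('wrist','w34b')
P,M,_=cur()
toolview(p,90.7-34,'r34b',7)
E
```

```text
t 42.05 pos [465.5 -51.1 183.9] yaw -1.5898 tilt [0.0009 0.0002] F [-0.1  0.3 -1.5] w 52.3 j [ 0.24  0.25 -0.53  0.   -0.78 -0.26]
   [-0.003, -0.01, 0.689, -0.002, 0.0, -0.002] rows>= 1.4
```

View pics/w34b.png

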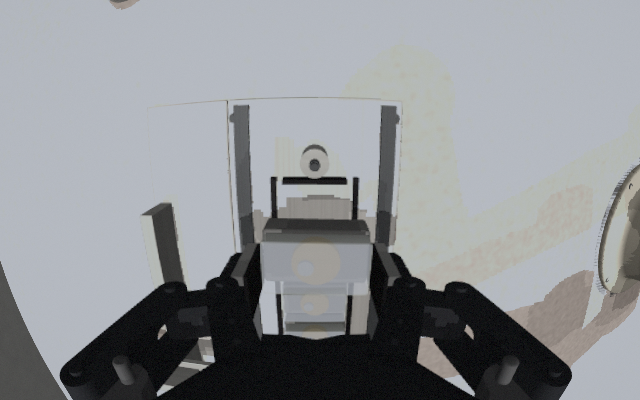

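>>> apply_moves --increments '[[[-0.003,-0.01,0.3,0,0,0,-1],[-0.003,-0.01,0.6,0,0,0,-1],[-0.003,-0.01,0.7,0,0,0,-1],[-0.003,-0.01,0.7,0,0,0,-1],[-0.003,-0.01,0.7,0,0,0,-1]]]'

```text
clock: 42.6
position: [467.1, -50.7, 114.1]
ee_rot: [-0.7, 0.714, -0.0, 0.0]
contact_force: [0.2, -0.6, -1.4]
gripper_width: 52.3
```

```bash
python3 - <<'E'
from h import *
plan((466.6,-50.8,101,-1.589))
p=snap('wrist','w35')
cv2.imwrite('pics/w35c.png',cv2.resize(p['img'][110:330,200:440,::-1],None,fx=3,fy=3,interpolation=cv2.INTER_CUBIC)[:600])
E
```

```text
t 42.6 pos [467.1 -50.7 114.1] yaw -1.5895 tilt [ 0.0011 -0.0001] F [ 0.2 -0.6 -1.4] w 52.3 j [ 0.24  0.37 -0.6   0.   -0.6  -0.26]
   [0.001, 0.005, 0.131, -0.002, -0.0, -0.001] rows>= 0.3
```

View pics/w35c.png

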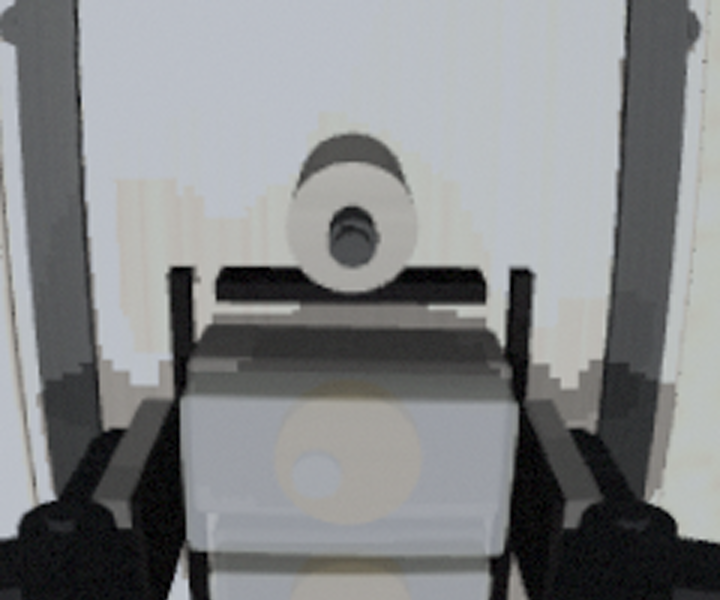

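>>> apply_moves --increments '[[[0,0.003,0.04,0,0,0,-1],[0,0.003,0.08,0,0,0,-1],[0,0.003,0.12,0,0,0,-1],[0,0.003,0.136,0,0,0,-1],[0,0.003,0.136,0,0,0,-1]]]'

```text
clock: 43.15
position: [466.1, -50.4, 100.7]
ee_rot: [-0.701, 0.713, -0.0, -0.0]
contact_force: [-2.8, 1.8, 8.4]
gripper_width: 52.6
```

```bash
python3 - <<'E'
from h import *
st()
p=snap('wrist','w36')
cv2.imwrite('pics/w36c.png',cv2.resize(p['img'][110:330,200:440,::-1],None,fx=3,fy=3,interpolation=cv2.INTER_CUBIC)[:600])
E
```

```text
t 43.15 pos [466.1 -50.4 100.7] yaw -1.5886 tilt [ 0.0002 -0.0002] F [-2.8  1.8  8.4] w 52.6 j [ 0.24  0.39 -0.62  0.   -0.56 -0.26]
```

View pics/w36c.png

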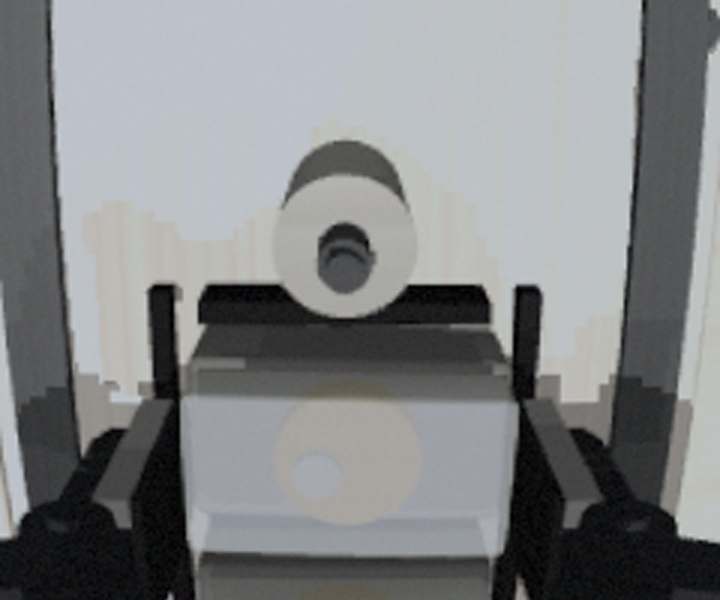

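Seated in bay 0. Release and rise, then view the row.

>>> apply_moves --increments '[[[0,0,0,0,0,0,1],[0,0,0,0,0,0,1],[0,0,0,0,0,0,1],[0,0,0,0,0,0,1],[0,0,0,0,0,0,1]]]'

```text
clock: 43.7
position: [466.1, -50.5, 99.7]
ee_rot: [-0.701, 0.714, 0.0, -0.0]
contact_force: [-0.5, 0.2, -0.1]
gripper_width: 85.1
```

>>> apply_moves --increments '[[[0,0,-0.25,0,0,0,1],[0,0,-0.65,0,0,0,1],[0,0,-1,0,0,0,1],[0,0,-1,0,0,0,1]]]'

```text
clock: 44.1
position: [468.7, -50.1, 204.5]
ee_rot: [-0.701, 0.713, -0.003, 0.004]
contact_force: [0.9, 0.6, 0.8]
gripper_width: 85.3
```

```bash
python3 - <<'E'
from h import *
p=snap('wrist','w37')
q=snap('side','s37'); cv2.imwrite('pics/s37c.png',cv2.resize(q['img'][100:260,220:420,::-1],None,fx=3.5,fy=3.5,interpolation=cv2.INTER_CUBIC))
plan((603,106,235,-0.015))
E
```

```text
t 44.2 pos [466.  -50.4 200.3] yaw -1.5897 tilt [0.0017 0.0008] F [-0.5 -0.1 -0.8] w 85.0 j [ 0.24  0.23 -0.51 -0.   -0.83 -0.26]
   [-0.397, -0.335, -0.086, -0.001, -0.0, -0.787] rows>= 2.6
   [-0.239, -0.462, -0.086, -0.001, -0.0, -0.787] rows>= 2.6
   [-0.043, -0.518, -0.086, -0.001, -0.0, -0.787] rows>= 2.6
   [0.159, -0.495, -0.086, -0.001, -0.0, -0.787] rows>= 2.6
```

View pics/w37.png

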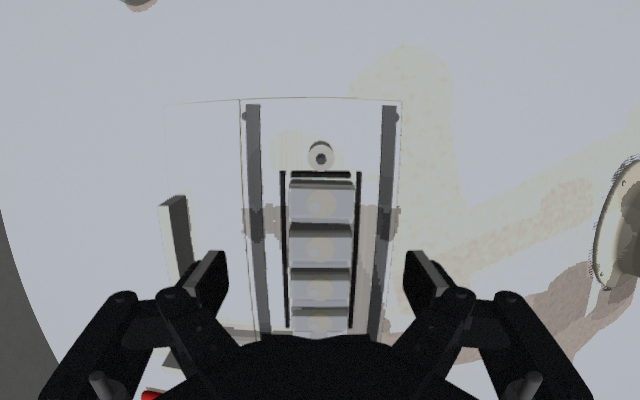

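View pics/s37c.png

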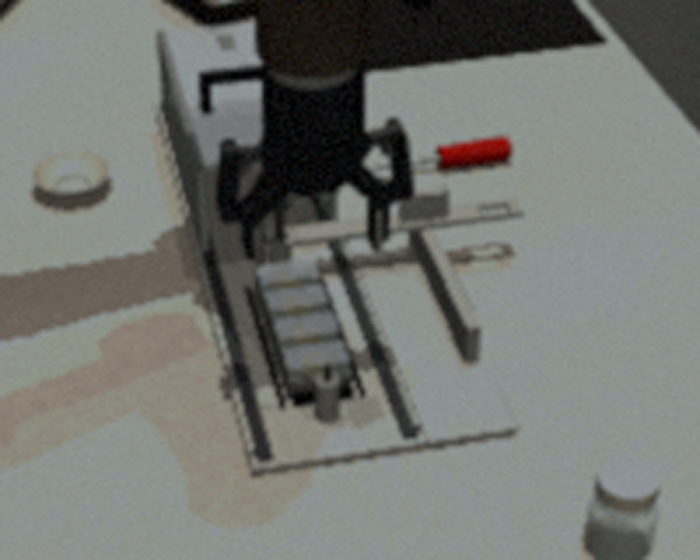

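>>> apply_moves --increments '[[[-0.4,-0.335,-0.085,0,0,-0.787,1],[-0.4,-0.335,-0.085,0,0,-0.787,1],[-0.4,-0.335,-0.085,0,0,-0.787,1]]]'

```text
clock: 44.5
position: [500.4, -10.3, 206.6]
ee_rot: [0.828, -0.56, -0.001, 0.001]
contact_force: [-1.4, -0.3, -0.8]
gripper_width: 85.6
```

>>> apply_moves --increments '[[[-0.24,-0.46,-0.085,0,0,-0.787,1],[-0.24,-0.46,-0.085,0,0,-0.787,1],[-0.24,-0.46,-0.085,0,0,-0.787,1]]]'

```text
clock: 44.8
position: [534.4, 29.0, 214.7]
ee_rot: [0.922, -0.388, -0.001, 0.001]
contact_force: [-0.0, 0.7, -0.3]
gripper_width: 85.1
```

>>> apply_moves --increments '[[[-0.045,-0.52,-0.085,0,0,-0.787,1],[-0.045,-0.52,-0.085,0,0,-0.787,1],[-0.045,-0.52,-0.085,0,0,-0.787,1]]]'

```text
clock: 45.1
position: [568.7, 68.4, 222.9]
ee_rot: [0.98, -0.2, -0.002, 0.001]
contact_force: [-0.3, -1.3, -0.1]
gripper_width: 85.4
```

>>> apply_moves --increments '[[[0.16,-0.495,-0.085,0,0,-0.787,1],[0.16,-0.495,-0.085,0,0,-0.787,1],[0.16,-0.495,-0.085,0,0,-0.787,1],[0.16,-0.495,-0.085,0,0,-0.787,1],[0.16,-0.495,-0.085,0,0,-0.787,1]]]'

```text
clock: 45.6
position: [602.4, 106.3, 232.1]
ee_rot: [1.0, -0.009, -0.001, 0.001]
contact_force: [0.1, -0.3, 0.5]
gripper_width: 85.4
```

```bash
python3 - <<'E'
from h import *
p=snap('wrist','w38')
plan((601.8,104.8,136,-0.0205))
E
```

```text
t 45.65 pos [602.5 106.3 232.6] yaw -0.0172 tilt [-0.0022 -0.0008] F [ 0.2 -0.5 -0.3] w 85.7 j [ 0.44  0.42 -0.12 -0.   -1.03  1.11]
   [-0.005, 0.014, 0.966, 0.002, 0.004, 0.007] rows>= 1.9
```

View pics/w38.png

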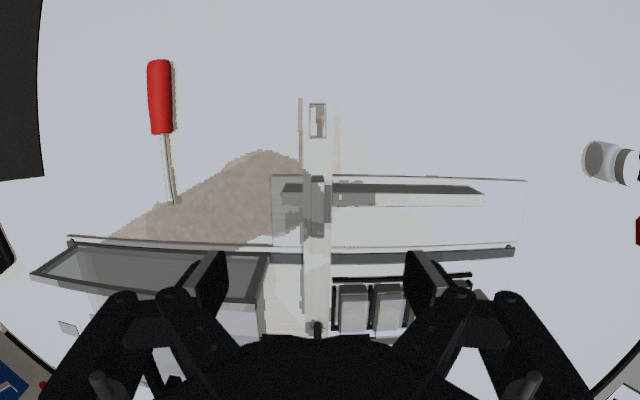

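>>> apply_moves --increments '[[[-0.005,0.014,0.4,0,0,0.006,1],[-0.005,0.014,0.8,0,0,0.006,1],[-0.005,0.014,0.985,0,0,0.006,1],[-0.005,0.014,0.985,0,0,0.006,1],[-0.005,0.014,0.985,0,0,0.006,1]]]'

```text
clock: 46.15
position: [602.8, 105.0, 135.7]
ee_rot: [1.0, -0.009, 0.0, 0.0]
contact_force: [0.5, 0.3, -0.3]
gripper_width: 85.0
```

```bash
python3 - <<'E'
from h import *
p=snap('wrist','w39')
plan((601.8,104.8,131.9,-0.0205))
E
```

```text
t 46.2 pos [603.3 105.3 136.6] yaw -0.0185 tilt [0.0023 0.0005] F [ 0.  -0.1 -1.5] w 85.2 j [ 0.44  0.52 -0.23  0.   -0.82  1.11]
   [-0.015, 0.005, 0.047, -0.001, -0.005, 0.004] rows>= 0.1
```

View pics/w39.png

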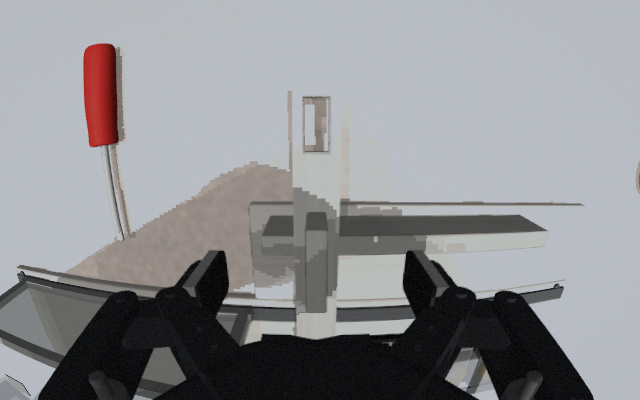

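>>> apply_moves --increments '[[[-0.012,0.004,0.04,0,0,0.004,1],[-0.012,0.004,0.04,0,0,0.004,1]]]'

```text
clock: 46.4
position: [601.3, 104.8, 132.2]
ee_rot: [1.0, -0.01, 0.001, -0.0]
contact_force: [0.2, 1.4, 0.0]
gripper_width: 85.6
```

>>> apply_moves --increments '[[[0,0,0,0,0,0,-1],[0,0,0,0,0,0,-1],[0,0,0,0,0,0,-1],[0,0,0,0,0,0,-1],[0,0,0,0,0,0,-1],[0,0,0,0,0,0,-1],[0,0,0,0,0,0,-1]]]'

```text
clock: 47.1
position: [601.2, 104.7, 131.5]
ee_rot: [1.0, -0.01, 0.0, 0.0]
contact_force: [-1.4, 0.2, 1.6]
gripper_width: 8.5
```

>>> apply_moves --increments '[[[0,0,-0.08,0,0,0,-1],[0,0,-0.16,0,0,0,-1],[0,0,-0.235,0,0,0,-1],[0,0,-0.235,0,0,0,-1]]]'

```text
clock: 47.5
position: [601.2, 104.8, 156.0]
ee_rot: [1.0, -0.01, 0.0, -0.0]
contact_force: [0.1, -0.8, -2.1]
gripper_width: 8.9
```

```bash
python3 - <<'E'
from h import *
st()
p=snap('wrist','w40')
P,M,_=cur()
d=np.array([471.1,107.8])-P[:2]; print('pivot rel tool',M.T[:2,:2]@d)
E
```

```text
t 47.5 pos [601.2 104.8 156. ] yaw -0.0203 tilt [0.0008 0.0004] F [ 0.1 -0.8 -2.1] w 8.9 j [ 0.44  0.5  -0.22 -0.   -0.86  1.11]
pivot rel tool [-130.11069324   -0.39082153]
```

View pics/w40.png

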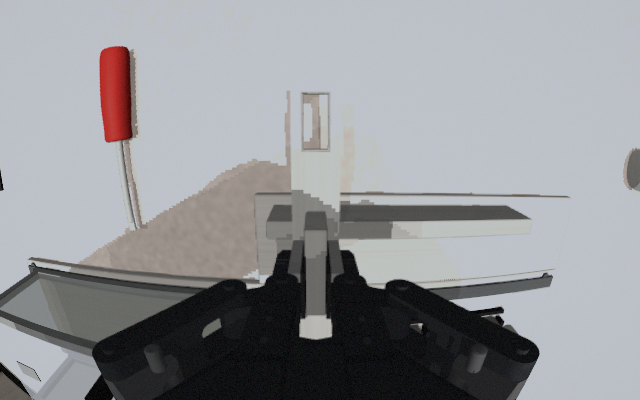

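>>> apply_moves --increments '[[[-0.004,0.102,0,0,0,0.157,-1],[-0.016,0.204,0,0,0,0.314,-1],[-0.036,0.305,0,0,0,0.471,-1],[-0.064,0.403,0,0,0,0.628,-1],[-0.099,0.499,0,0,0,0.785,-1],[-0.099,0.499,0,0,0,0.785,-1]]]'

```text
clock: 48.15
position: [589.8, 54.2, 154.6]
ee_rot: [0.979, -0.206, -0.0, 0.0]
contact_force: [-0.3, 0.4, -1.0]
gripper_width: 8.8
```

>>> apply_moves --increments '[[[-0.004,0.102,0,0,0,0.157,-1],[-0.016,0.204,0,0,0,0.314,-1],[-0.036,0.305,0,0,0,0.471,-1],[-0.064,0.403,0,0,0,0.628,-1],[-0.099,0.499,0,0,0,0.785,-1],[-0.099,0.499,0,0,0,0.785,-1]]]'

```text
clock: 48.75
position: [560.7, 13.1, 154.8]
ee_rot: [0.92, -0.391, -0.0, 0.0]
contact_force: [-0.8, 0.3, -2.5]
gripper_width: 8.8
```

```bash
python3 - <<'E'
from h import *
st()
p=snap('wrist','w41')
P,M,_=cur()
d=np.array([471.1,107.8])-P[:2]; print('pivot rel tool',M.T[:2,:2]@d)
E
```

```text
t 48.75 pos [560.7  13.1 154.8] yaw -0.8044 tilt [-0.0005  0.    ] F [-0.8  0.3 -2.5] w 8.8 j [ 0.31  0.43 -0.34 -0.   -0.8   0.45]
pivot rel tool [-130.54620188   -0.62573854]
```

View pics/w41.png

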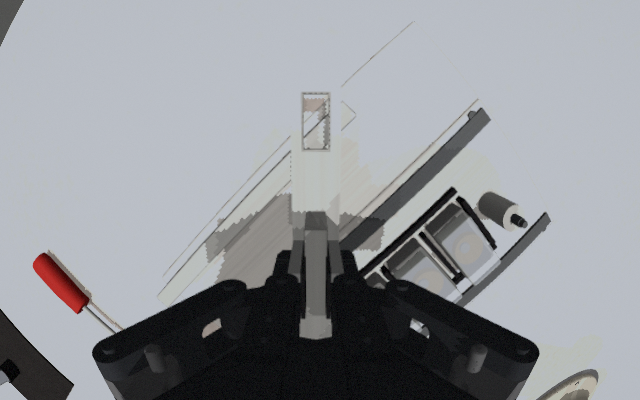

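>>> apply_moves --increments '[[[-0.004,0.102,0,0,0,0.157,-1],[-0.016,0.204,0,0,0,0.314,-1],[-0.036,0.305,0,0,0,0.471,-1],[-0.064,0.403,0,0,0,0.628,-1],[-0.099,0.499,0,0,0,0.785,-1],[-0.099,0.499,0,0,0,0.785,-1]]]'

```text
clock: 49.4
position: [517.9, -14.0, 154.8]
ee_rot: [0.827, -0.563, -0.0, 0.0]
contact_force: [-0.3, -0.1, -1.5]
gripper_width: 8.6
```

>>> apply_moves --increments '[[[-0.004,0.102,0,0,0,0.157,-1],[-0.016,0.204,0,0,0,0.314,-1],[-0.036,0.305,0,0,0,0.471,-1],[-0.064,0.403,0,0,0,0.628,-1],[-0.099,0.499,0,0,0,0.785,-1],[-0.099,0.499,0,0,0,0.785,-1],[-0.099,0.499,0,0,0,0.785,-1]]]'

```text
clock: 50.1
position: [469.5, -22.5, 155.1]
ee_rot: [-0.702, 0.712, -0.001, 0.001]
contact_force: [0.9, 0.5, -1.5]
gripper_width: 8.7
```

```bash
python3 - <<'E'
from h import *
plan((468.9,-22.7,154,-1.5905))
p=snap('wrist','w42')
cv2.imwrite('pics/w42c.png',cv2.resize(p['img'][70:250,220:420,::-1],None,fx=3.3,fy=3.3,interpolation=cv2.INTER_CUBIC))
E
```

```text
t 50.1 pos [469.5 -22.5 155.1] yaw -1.586 tilt [0.0017 0.0001] F [ 0.9  0.5 -1.5] w 8.7 j [ 0.3   0.3  -0.56  0.   -0.71 -0.31]
   [0.002, 0.006, 0.011, -0.003, 0.0, 0.009] rows>= 0.0
```

View pics/w42c.png

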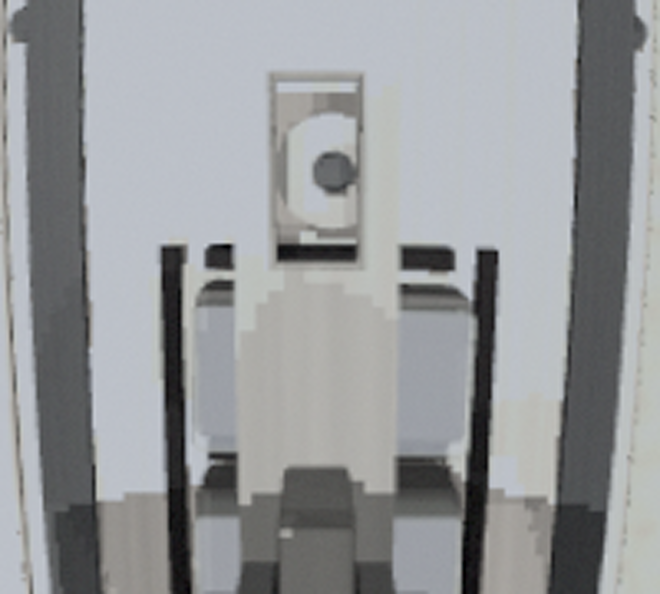

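>>> apply_moves --increments '[[[0,0.013,0,0,0,0.019,-1],[0,0.013,0,0,0,0.019,-1],[0,0.013,0.05,0,0,0.019,-1],[0,0.013,0.05,0,0,0.019,-1]]]'

```text
clock: 50.55
position: [466.7, -23.1, 149.1]
ee_rot: [-0.697, 0.717, 0.0, -0.001]
contact_force: [-0.3, 0.7, -1.4]
gripper_width: 8.4
```

```bash
python3 - <<'E'
from h import *
st()
p=snap('wrist','w43')
cv2.imwrite('pics/w43c.png',cv2.resize(p['img'][70:250,220:420,::-1],None,fx=3.3,fy=3.3,interpolation=cv2.INTER_CUBIC))
E
```

```text
t 50.55 pos [466.7 -23.1 149.1] yaw -1.5998 tilt [-0.0014 -0.0003] F [-0.3  0.7 -1.4] w 8.4 j [ 0.3   0.31 -0.57 -0.   -0.69 -0.33]
```

View pics/w43c.png

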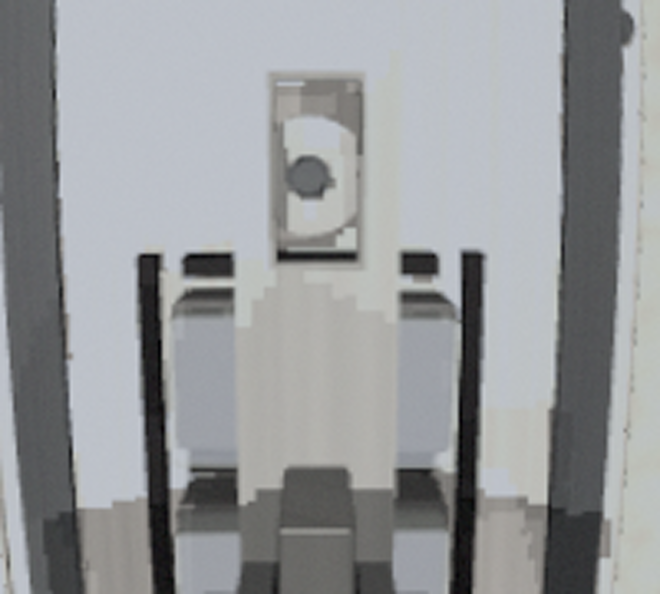

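>>> apply_moves --increments '[[[0,-0.006,0,0,0,-0.008,-1],[0,-0.006,0.02,0,0,-0.008,-1],[0,-0.006,0.05,0,0,-0.008,-1],[0,-0.006,0.05,0,0,-0.008,-1]]]'

```text
clock: 51.0
position: [467.3, -23.1, 144.4]
ee_rot: [-0.698, 0.716, 0.0, -0.0]
contact_force: [-0.4, -1.0, -2.4]
gripper_width: 8.6
```

```bash
python3 - <<'E'
from h import *
st()
p=snap('wrist','w44')
cv2.imwrite('pics/w44c.png',cv2.resize(p['img'][70:250,220:420,::-1],None,fx=3.3,fy=3.3,interpolation=cv2.INTER_CUBIC))
E
```

```text
t 51.0 pos [467.3 -23.1 144.4] yaw -1.5959 tilt [-0.001  -0.0002] F [-0.4 -1.  -2.4] w 8.6 j [ 0.3   0.32 -0.58 -0.   -0.68 -0.32]
```

View pics/w44c.png

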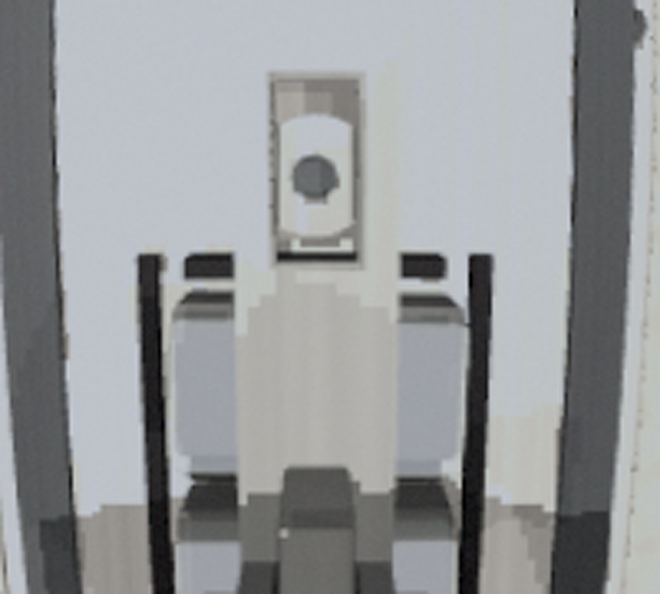

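Stud at 315 against slot centre 317: centred. Lowering 12.5 mm.

>>> apply_moves --increments '[[[0,0,0.04,0,0,0,-1],[0,0,0.08,0,0,0,-1],[0,0,0.11,0,0,0,-1],[0,0,0.122,0,0,0,-1],[0,0,0.122,0,0,0,-1]]]'

```text
clock: 51.55
position: [467.5, -23.1, 132.3]
ee_rot: [-0.698, 0.716, 0.0, -0.0]
contact_force: [-0.0, 1.0, -2.0]
gripper_width: 8.7
```

```bash
python3 - <<'E'
from h import *
st()
p=snap('wrist','w45')
cv2.imwrite('pics/w45c.png',cv2.resize(p['img'][70:250,220:420,::-1],None,fx=3.3,fy=3.3,interpolation=cv2.INTER_CUBIC))
E
```

```text
t 51.55 pos [467.5 -23.1 132.3] yaw -1.5958 tilt [-0.0006 -0.0002] F [-0.  1. -2.] w 8.7 j [ 0.3   0.34 -0.59  0.   -0.65 -0.32]
```

View pics/w45c.png

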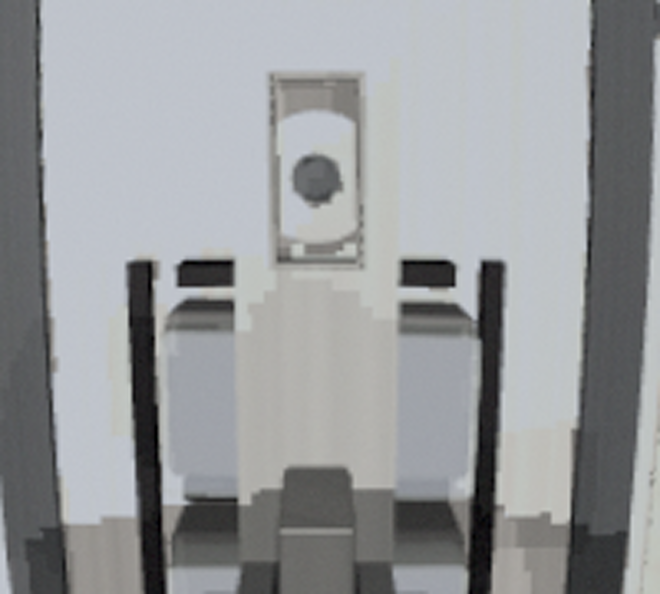

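>>> apply_moves --increments '[[[0,0,0.008,0,0,0,-1],[0,0,0.008,0,0,0,-1],[0,0,0.008,0,0,0,-1]]]'

```text
clock: 51.9
position: [467.6, -23.1, 131.9]
ee_rot: [-0.698, 0.716, -0.0, 0.0]
contact_force: [-0.2, 0.2, -1.5]
gripper_width: 8.5
```

>>> apply_moves --increments '[[[0,0,0,0,0,0,1],[0,0,0,0,0,0,1],[0,0,0,0,0,0,1],[0,0,0,0,0,0,1],[0,0,0,0,0,0,1],[0,0,0,0,0,0,1]]]'

```text
clock: 52.5
position: [467.6, -23.0, 131.9]
ee_rot: [-0.698, 0.716, -0.0, 0.0]
contact_force: [0.1, -0.3, 0.5]
gripper_width: 84.9
```

>>> apply_moves --increments '[[[0,0,-0.3,0,0,0,1],[0,0,-0.7,0,0,0,1],[0,0,-1,0,0,0,1],[0,0,-1,0,0,0,1]]]'

```text
clock: 52.9
position: [469.8, -22.6, 236.2]
ee_rot: [-0.699, 0.716, -0.003, 0.004]
contact_force: [0.6, 0.0, -0.5]
gripper_width: 85.7
```

```bash
python3 - <<'E'
from h import *
p=snap('wrist','w46')
q=snap('side','s46'); cv2.imwrite('pics/s46c.png',cv2.resize(q['img'][100:260,220:420,::-1],None,fx=3.5,fy=3.5,interpolation=cv2.INTER_CUBIC))
plan((473.5,251,280,-0.017))
E
```

```text
t 53.0 pos [467.5 -23.  232.3] yaw -1.5961 tilt [0.0014 0.0009] F [-0.7 -0.9 -0.1] w 85.3 j [ 0.3   0.19 -0.47 -0.   -0.91 -0.32]
   [-0.685, 0.002, -0.119, -0.001, -0.0, -0.79] rows>= 2.6
   [-0.633, -0.262, -0.119, -0.001, -0.0, -0.79] rows>= 2.6
   [-0.484, -0.485, -0.119, -0.001, -0.0, -0.79] rows>= 2.6
   [-0.26, -0.634, -0.119, -0.001, -0.0, -0.79] rows>= 2.6
```

View pics/w46.png

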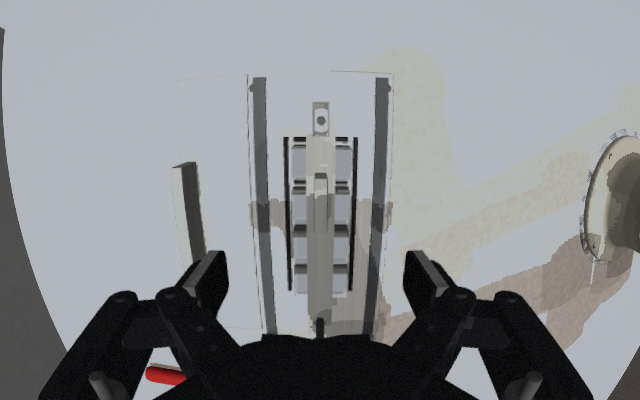

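View pics/s46c.png

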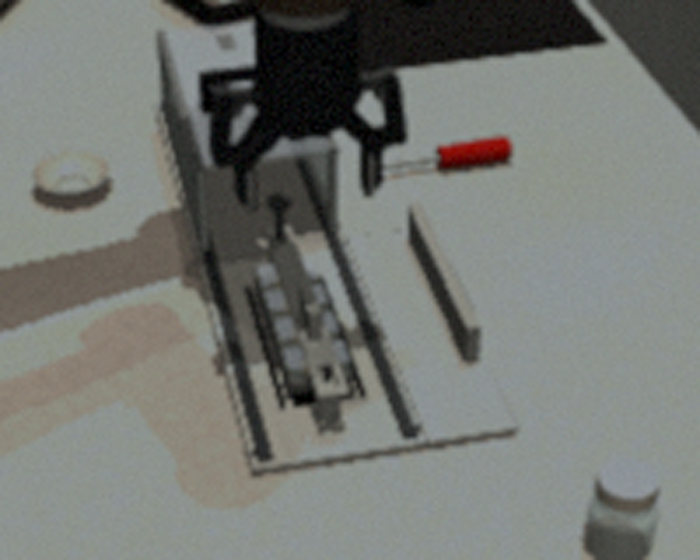

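>>> apply_moves --increments '[[[-0.685,0,-0.12,0,0,-0.79,1],[-0.685,0,-0.12,0,0,-0.79,1],[-0.685,0,-0.12,0,0,-0.79,1]]]'

```text
clock: 53.3
position: [469.2, 47.2, 242.9]
ee_rot: [0.827, -0.562, -0.0, 0.001]
contact_force: [-0.0, -0.0, 0.3]
gripper_width: 85.1
```

>>> apply_moves --increments '[[[-0.63,-0.26,-0.12,0,0,-0.79,1],[-0.63,-0.26,-0.12,0,0,-0.79,1],[-0.63,-0.26,-0.12,0,0,-0.79,1]]]'

```text
clock: 53.6
position: [470.7, 115.6, 254.7]
ee_rot: [0.921, -0.389, -0.0, 0.001]
contact_force: [-1.0, -0.3, 0.4]
gripper_width: 85.0
```

>>> apply_moves --increments '[[[-0.485,-0.485,-0.12,0,0,-0.79,1],[-0.485,-0.485,-0.12,0,0,-0.79,1],[-0.485,-0.485,-0.12,0,0,-0.79,1]]]'

```text
clock: 53.9
position: [472.1, 184.3, 266.5]
ee_rot: [0.98, -0.2, -0.001, 0.001]
contact_force: [0.3, -0.2, 0.1]
gripper_width: 85.4
```

>>> apply_moves --increments '[[[-0.26,-0.635,-0.12,0,0,-0.79,1],[-0.26,-0.635,-0.12,0,0,-0.79,1],[-0.26,-0.635,-0.12,0,0,-0.79,1],[-0.26,-0.635,-0.12,0,0,-0.79,1],[-0.26,-0.635,-0.12,0,0,-0.79,1]]]'

```text
clock: 54.4
position: [473.2, 250.3, 278.4]
ee_rot: [1.0, -0.009, -0.001, 0.001]
contact_force: [-0.2, 0.6, 0.4]
gripper_width: 85.1
```

```bash
python3 - <<'E'
from h import *
p=snap('wrist','w47')
for m in arm.mark_of('hood_handle',p)[:2]: print(round(m['conf'],2),np.round(m['at'],1),np.round(at_z(p,m['at'],139,True)[:2],1))
plan((473.5,251,193,-0.018))
E
```

```text
0.82 [314.6 215.9] [474.4 251.6]
t 54.5 pos [473.5 250.1 279. ] yaw -0.0178 tilt [-0.0013 -0.0011] F [ 0.  -1.1  0.1] w 85.6 j [ 0.79  0.25 -0.25 -0.   -1.07  0.76]
   [0.001, -0.01, 0.86, 0.002, 0.002, 0.0] rows>= 1.7
```

View pics/w47.png

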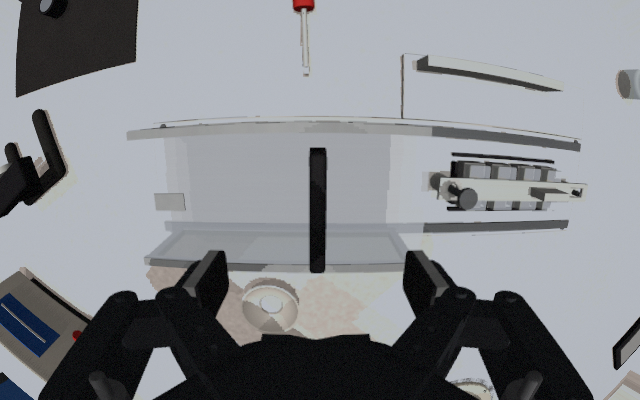

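Handle at columns 310–326, centred between the jaws. Descend and grip.

>>> apply_moves --increments '[[[0,0,0.4,0,0,0,1],[0,0,0.8,0,0,0,1],[0,0,0.86,0,0,0,1],[0,0,0.86,0,0,0,1]]]'

```text
clock: 54.9
position: [473.7, 250.2, 193.2]
ee_rot: [1.0, -0.008, -0.001, 0.001]
contact_force: [0.4, 0.3, 0.2]
gripper_width: 85.3
```

>>> apply_moves --increments '[[[0,0,0,0,0,0,-1],[0,0,0,0,0,0,-1],[0,0,0,0,0,0,-1],[0,0,0,0,0,0,-1],[0,0,0,0,0,0,-1],[0,0,0,0,0,0,-1],[0,0,0,0,0,0,-1]]]'

```text
clock: 55.6
position: [473.8, 248.9, 194.7]
ee_rot: [1.0, -0.008, -0.0, 0.002]
contact_force: [0.1, -6.3, 5.2]
gripper_width: 10.6
```

>>> apply_moves --increments '[[[0,0.15,0,0,0,0,-1],[0,0.4,0,0,0,0,-1],[0,0.65,0,0,0,0,-1],[0,0.9,0,0,0,0,-1],[0,0.9,0,0,0,0,-1]]]'

```text
clock: 56.1
position: [471.7, 158.5, 194.7]
ee_rot: [1.0, -0.009, -0.0, 0.0]
contact_force: [-3.0, -1.4, 6.1]
gripper_width: 11.0
```

```bash
python3 - <<'E'
from h import *
st()
p=snap('wrist','w48')
E
```

```text
t 56.1 pos [471.7 158.5 194.7] yaw -0.0179 tilt [-0.0005 -0.001 ] F [-3.  -1.4  6.1] w 11.0 j [ 0.65  0.28 -0.45  0.   -0.84  0.9 ]
```

View pics/w48.png

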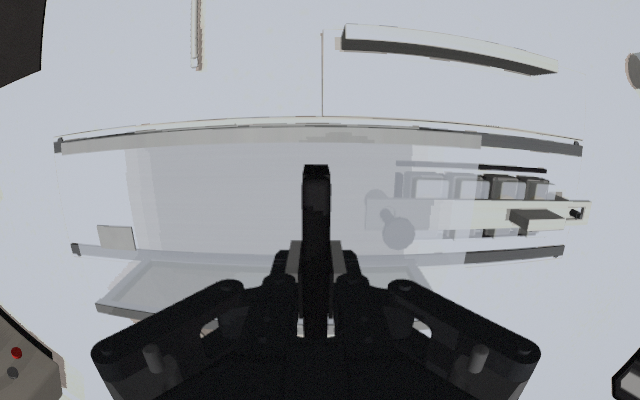

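>>> apply_moves --increments '[[[0,0.15,0,0,0,0,-1],[0,0.4,0,0,0,0,-1],[0,0.65,0,0,0,0,-1],[0,0.9,0,0,0,0,-1],[0,0.9,0,0,0,0,-1]]]'

```text
clock: 56.65
position: [469.7, 68.9, 194.7]
ee_rot: [1.0, -0.009, -0.001, 0.001]
contact_force: [-5.8, -1.8, 9.2]
gripper_width: 10.7
```

>>> apply_moves --increments '[[[0,0.15,0,0,0,0,-1],[0,0.4,0,0,0,0,-1],[0,0.65,0,0,0,0,-1],[0,0.85,0,0,0,0,-1],[0,0.85,0,0,0,0,-1]]]'

```text
clock: 57.15
position: [467.9, -16.0, 194.6]
ee_rot: [1.0, -0.009, -0.002, 0.001]
contact_force: [-7.6, -1.4, 10.4]
gripper_width: 10.6
```

>>> apply_moves --increments '[[[0,0.03,0,0,0,0,-1],[0,0.06,0,0,0,0,-1],[0,0.06,0,0,0,0,-1]]]'

```text
clock: 57.45
position: [467.8, -20.6, 194.6]
ee_rot: [1.0, -0.008, -0.002, 0.001]
contact_force: [-8.2, -0.6, 11.7]
gripper_width: 10.7
```

>>> apply_moves --increments '[[[0.005,0.03,0,0,0,0,-1],[0.005,0.06,0,0,0,0,-1],[0.005,0.06,0,0,0,0,-1]]]'

```text
clock: 57.75
position: [467.7, -26.5, 194.6]
ee_rot: [1.0, -0.008, -0.003, 0.001]
contact_force: [-9.3, 0.2, 13.0]
gripper_width: 10.6
```

>>> apply_moves --increments '[[[0,0.02,0,0,0,0,-1],[0,0.03,0,0,0,0,-1],[0,0.03,0,0,0,0,-1]]]'

```text
clock: 58.05
position: [467.6, -29.3, 194.6]
ee_rot: [1.0, -0.008, -0.003, 0.001]
contact_force: [-8.8, 1.7, 13.4]
gripper_width: 10.9
```

>>> apply_moves --increments '[[[0,0.01,0,0,0,0,-1],[0,0.02,0,0,0,0,-1],[0,0.02,0,0,0,0,-1]]]'

```text
clock: 58.35
position: [467.6, -31.2, 194.6]
ee_rot: [1.0, -0.008, -0.003, 0.0]
contact_force: [-8.9, 1.5, 13.5]
gripper_width: 10.9
```

>>> apply_moves --increments '[[[0,0.01,0,0,0,0,-1],[0,0.02,0,0,0,0,-1],[0,0.02,0,0,0,0,-1]]]'

```text
clock: 58.65
position: [467.6, -31.6, 194.6]
ee_rot: [1.0, -0.008, -0.002, -0.001]
contact_force: [-12.1, 10.7, 14.3]
gripper_width: 10.9
```

>>> apply_moves --increments '[[[0,0.02,0,0,0,0,-1],[0,0.03,0,0,0,0,-1],[0,0.03,0,0,0,0,-1]]]'

```text
clock: 58.95
position: [467.5, -32.1, 194.6]
ee_rot: [1.0, -0.008, -0.002, -0.003]
contact_force: [-14.5, 24.5, 16.9]
gripper_width: 11.3
```

>>> apply_moves --increments '[[[0,-0.035,0,0,0,0,-1],[0,-0.035,0,0,0,0,-1]]]'

```text
clock: 59.15
position: [467.6, -31.4, 194.6]
ee_rot: [1.0, -0.008, -0.003, -0.0]
contact_force: [-11.9, 7.7, 14.2]
gripper_width: 10.6
```

```bash
python3 - <<'E'
from h import *
st()
E
```

```text
t 59.15 pos [467.6 -31.4 194.6] yaw -0.0154 tilt [-0.0053  0.0005] F [-11.9   7.7  14.2] w 10.6 j [ 0.28  0.24 -0.51 -0.   -0.82  1.28]
```

Hard stop confirmed at y of about -31.5, which is 280 mm from open. Release; the remaining force still presses it shut.

>>> apply_moves --increments '[[[0,0,0,0,0,0,1],[0,0,0,0,0,0,1],[0,0,0,0,0,0,1],[0,0,0,0,0,0,1],[0,0,0,0,0,0,1],[0,0,0,0,0,0,1]]]'

```text
clock: 59.75
position: [469.8, -32.9, 193.7]
ee_rot: [1.0, -0.008, -0.0, 0.0]
contact_force: [-0.2, -0.3, 0.1]
gripper_width: 85.3
```

>>> apply_moves --increments '[[[0,0,-0.3,0,0,0,1],[0,0,-0.7,0,0,0,1],[0,0,-1,0,0,0,1],[0,0,-1,0,0,0,1]]]'

```text
clock: 60.15
position: [471.8, -32.6, 298.4]
ee_rot: [1.0, -0.008, 0.005, -0.001]
contact_force: [0.3, -0.3, 0.4]
gripper_width: 85.3
```

```bash
python3 - <<'E'
from h import *
st()
p=snap('wrist','w50')
for m in arm.mark_of('hood_handle',p)[:2]: print(round(m['conf'],2),np.round(m['at'],1),np.round(at_z(p,m['at'],139,True)[:2],1))
q=snap('side','s50'); cv2.imwrite('pics/s50c.png',cv2.resize(q['img'][100:340,200:460,::-1],None,fx=2.5,fy=2.5,interpolation=cv2.INTER_CUBIC))
E
```

```text
t 60.15 pos [471.8 -32.6 298.4] yaw -0.0152 tilt [0.0102 0.0013] F [ 0.3 -0.3  0.4] w 85.3 j [ 0.28  0.12 -0.36  0.   -1.07  1.28]
0.7 [315.  215.4] [468.7 -30.9]
```

View pics/w50.png

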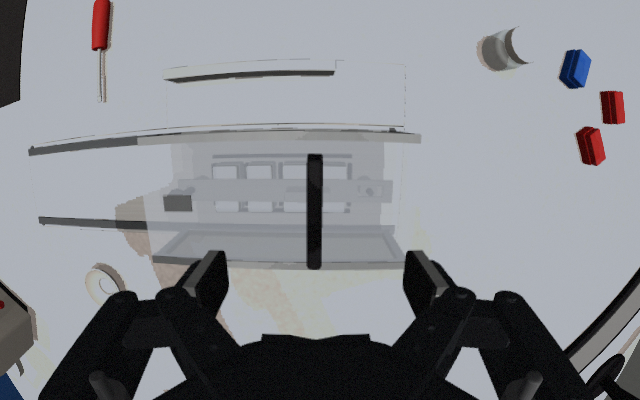

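View pics/s50c.png

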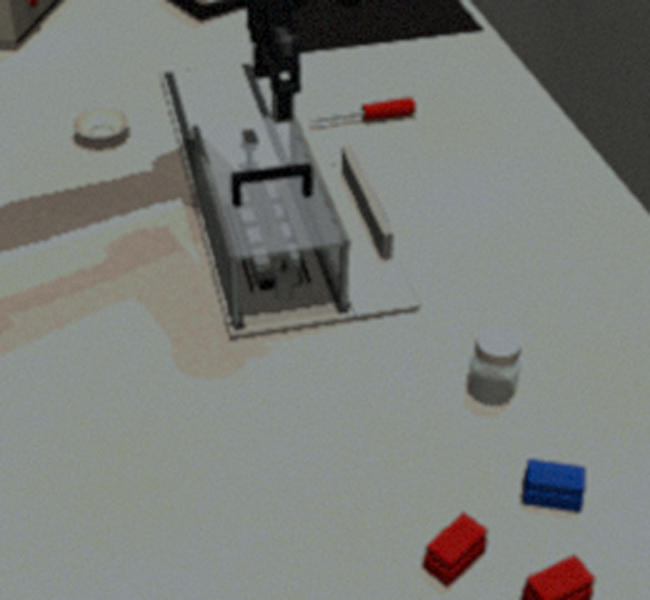

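```bash
python3 - <<'E'
import cv2
i=cv2.imread('pics/w50.png')[125:275,140:430]
cv2.imwrite('pics/w50c.png',cv2.resize(i,None,fx=2.7,fy=2.7,interpolation=cv2.INTER_CUBIC))
E
```

```text
(no output)
```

View pics/w50c.png

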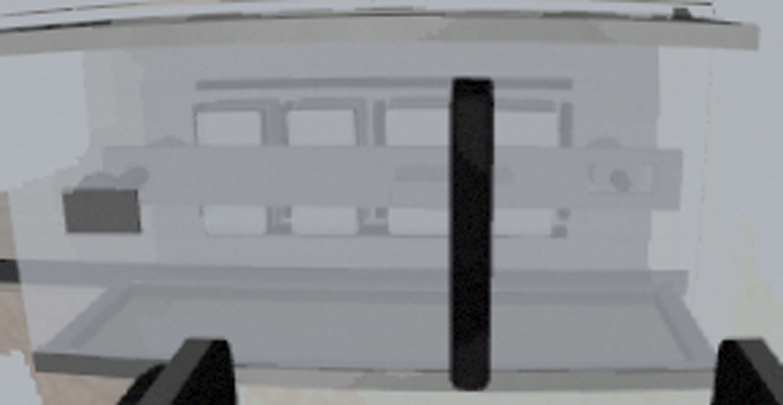

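```bash
python3 - <<'E'
from h import *
st(); print(arm.job_done())
E
```

```text
t 60.3 pos [469.1 -32.8 293.1] yaw -0.0162 tilt [-0.0013  0.0002] F [1.1 0.3 0.1] w 86.1 j [ 0.28  0.13 -0.37 -0.   -1.07  1.28]
the job is handed in; nothing more can be done
None
```

The stand is loaded and the job was handed in at about 60 s, in the order asked. I opened the hood and swung the strap aside onto the rest rail. Then I stood the four grey boxes in bays 3, 2, 1 and 0, swung the strap back and lowered it over the stud, and pulled the hood shut.

**Last checks:**
- **Hood:** it met its hard stop about 281 mm of travel from where it stood open. The camera puts the handle at y of about -31 mm, which agrees.
- **Strap:** it lies in line along the row with the stud showing inside its slot. It was released at the same height at which it was first gripped.
- **Boxes:** all four are visible in their own bays. Boxes 0 to 2 pressed on the floor with 6–8 N when set down; the bay 3 box was released at floor height with no clear contact reading.
- **Bystanders:** the jar, screwdriver, dish and the red and blue look-alikes were not touched.
- **Robot:** the gripper is clear of everything.

**What went wrong or disagreed:**
- **Hood opening force:** I overshot the open stop, because the handle is not in the middle of the hood as I had assumed. The wrist force reached about 105 N (limit 120 N) before I backed off; I did not measure how that load was shared between the fingers and the gripper's body.
- **Camera offset:** the wrist camera showed gripped boxes about 2 mm off to the side. I first corrected in the wrong direction, then fixed it by comparing box and bay directly in the image before lowering.

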